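Check two return springs on the tilt-plate checkers

TASK

Compare the two springs with a bare fingertip: on the spring checker with the yellow pad, press the pad at the corner of the spring-backed plate gently down until the pointer stands on the green band of its scale, not beyond it, keep it there for a second, then let the plate spring fully back. Then do the same on the checker with the blue pad, and finish clear of both. Only press the pads: do not pick up, push about or shift anything else, the green bands included.

Things in the scene. Friction and masses are not known exactly. Their poses are not given: they have to be found in the camera images.
- used: Checker with the yellow pad (used spring): grey base 150 (x) x 180 (y) x 12 mm bolted down, 195 mm high in all. Origin: centre of underside. Hinge axle along x at y -55, z 62 mm; from it a spring-backed plate 94 x 128 x 8 mm reaches to +y, sloping up 0.20 rad at rest. Upright white scale at x +50 mm above the axle, pointer on its +x side. The two checkers swap places at random.
- used_pad_top (a point): Centre of the upper face of the yellow round press pad, 36 mm across and 6 mm thick, on the free corner of the plate (checker x -30 mm, 100 mm out from the hinge axle): about 92 mm above the table at rest. It goes down about 1 mm for each 0.01 rad of plate tilt, nearly straight down. The rules call the pad used_plate_c0.
- used_plate (a joint): Tilt of this plate, rad: 0 at rest against its upper stop, growing as the pad is pressed down, lower stop at 0.45. The spring returns it to 0. Pressing straight down on the pad takes roughly 2 N to start and 5 to 8 N at the band.
- used_tip (a point): Tip of the pointer (thin orange needle, 6 mm thick) that is fixed to the plate, 122 mm from the hinge axle. It leans 0.45 rad to the checker's -y side at rest and swings towards +y as the pad goes down, about 1.2 mm per 0.01 rad.
- used_mark (a point): Middle of the green band on the scale at the pointer tip's radius, 122 mm from the hinge axle and 8 mm behind the tip along x. The band is 12 mm wide along the arc. The axes are along the checker's x, then y along the arc in the direction in which the pointer moves when pressed, z outward from the axle.
- used_band (a joint): Where the green band is set, rad, in the same measure as the plate's tilt: the pointer stands on the middle of the band when the tilt equals this value. Between 0.18 and 0.33, set anew each time; leave it as it is.
- new: Checker with the blue pad (new spring): grey base 150 (x) x 180 (y) x 12 mm bolted down, 195 mm high in all. Origin: centre of underside. Hinge axle along x at y -55, z 62 mm; from it a spring-backed plate 94 x 128 x 8 mm reaches to +y, sloping up 0.20 rad at rest. Upright white scale at x +50 mm above the axle, pointer on its +x side. The two checkers swap places at random.
- new_pad_top (a point): Centre of the upper face of the blue round press pad, 36 mm across and 6 mm thick, on the free corner of the plate (checker x -30 mm, 100 mm out from the hinge axle): about 92 mm above the table at rest. It goes down about 1 mm for each 0.01 rad of plate tilt, nearly straight down. The rules call the pad new_plate_c0.
- new_plate (a joint): Tilt of this plate, rad: 0 at rest against its upper stop, growing as the pad is pressed down, lower stop at 0.45. The spring returns it to 0. Pressing straight down on the pad takes roughly 3 N to start and 7 to 11 N at the band.
- new_tip (a point): Tip of the pointer (thin orange needle, 6 mm thick) that is fixed to the plate, 122 mm from the hinge axle. It leans 0.45 rad to the checker's -y side at rest and swings towards +y as the pad goes down, about 1.2 mm per 0.01 rad.
- new_mark (a point): Middle of the green band on the scale at the pointer tip's radius, 122 mm from the hinge axle and 8 mm behind the tip along x. The band is 12 mm wide along the arc. The axes are along the checker's x, then y along the arc in the direction in which the pointer moves when pressed, z outward from the axle.
- new_band (a joint): Where the green band is set, rad, in the same measure as the plate's tilt: the pointer stands on the middle of the band when the tilt equals this value. Between 0.18 and 0.33, set anew each time; leave it as it is.
- socket_big: Steel socket standing upright, 30 mm across, 40 mm high. Bystander, stays where it is. Origin: centre of its underside.
- socket_small: Steel socket standing upright, 22 mm across, 32 mm high. Bystander, stays where it is. Origin: centre of its underside.
- thermostat: Brass engine thermostat, flange 54 mm across, 36 mm high. Bystander, stays where it is. Origin: centre of its underside.
- tin: Orange-banded tin can, 66 mm across, 75 mm high. Bystander, stays where it is. Origin: centre of its underside.
- screwdriver: Screwdriver with green handle, 190 mm long, lying flat. Bystander, stays where it is. Origin: on its underside, near the middle.
- wrench: Steel wrench, 180 mm long, lying flat. Bystander, stays where it is. Origin: on its underside, near the middle.
- bottle: White bottle with blue label, 60 mm across, 160 mm high. Bystander, stays where it is. Origin: centre of its underside.

How it is judged:
By the outcome, as a careful person would: the job done as asked, in the order asked, and still so for the second after the job is handed in, with the robot touching nothing.
It also fails if it takes over 54 s, if anything falls off the work surface, if the arm or the gripper's body presses on something with over 40 N, if the wrist force passes 120 N, or if a joint passes its speed limit or range.

ROBOT

A 6-joint arm with a two-finger parallel gripper is mounted at the origin on the work surface. World frame = base frame: x ahead of the robot, y to its left, z up, the work surface at z = 0. Lengths are in m, angles in rad, forces in N, time in s.
With the tool pointing down it reaches from about 0.35 to 0.975 m from the base axis. Payload 4.9 kg.
Tool frame: the origin (TCP) lies on the centre line of the jaws, within the pads' length; the fingertips stand 14 mm ahead of it and the grasp point (between the pads) lies 5 mm behind it; y points along the fingers, z is the direction in which the jaws open and shut, and the axes are right-handed (so a half turn about y gives the same grasp; the last joint's range is limited). The gripper opens to 85 mm and grips with 20 to 120 N. Pads are 22 mm wide; open, the fingers measure 114 mm over their backs; the gripper's body (76 mm by 85 mm) begins 54 mm behind the grasp point. The pads swing forward as they close: fully open they stand 13 mm farther back than shut.
Start: joints at [-1.251, 0.053, 1.613, -0, 1.476, -0.119], TCP at [0.266, -0.566, 0.245] pointing down, gripper open.
Joint ranges: [-3.01, 3.01], [-1.01, 2.22], [0.06, 2.58], [-1.02, 4.17], [0.09, 2.62], [-3.14, 3.14]. Speed limits (rad/s): [2.57, 2.57, 3.14, 3.14, 3.14, 3.14].

INTERFACE

Orientations are given as a rotation vector (axis times angle).
In Python, from station import ctrl gives the robot as it stands.
- The arm moves only by the tool servo_tool, never from a script. Its arguments are lists of equal length, an entry for each row: "delta_pos": the shift along the tool's x, y, z in m, a list of three; "dr": the turn, a rotation vector about the tool's x, y, z in degrees, a list of three; "grip": the opening, from 0 (shut) to 1 (fully open). In form: {"delta_pos": [[x, y, z], ...], "dr": [[rx, ry, rz], ...], "grip": [grip, ...]}. A call has 1 to 5 rows; each row shifts and turns the pose as measured when the row begins, along the tool's axes as they then stand; what a row does not reach is not made up. A row lasts 1/8 s, in which the tool goes at most 62.5 mm and 10.7 degrees, less where a joint would pass 70% of its speed; a pose out of reach is approached as far as the arm can. A call is refused whole if a number of a shift passes 0.0625 or a number of a turn 10.7, either way. A call with a gripper value outside its range is refused whole. The fingers move at their own pace and stop on an object; "grip_force" is the grip in N (left out, the last holds). Time passes only in rows, so rows that do not move let the fingers close. It gives the time, the measured TCP pose, the force and the opening at its end, in the units of the state.
- ctrl.get_obs(): the state, without advancing time (a new reading comes with each control period).
- ctrl.get_image(name): name is "scene" or "top" or "wrist"; returns the picture (384x512x3 uint8, red, green, blue); there is no depth.
- ctrl.camera_params(name): a dict with "fovy" (degrees; the focal length in pixels is half the picture's height over the tangent of half this angle, whatever the lens; pixels are square), "cx", "cy" (the principal point, pixels), "eye" and "rotation" of the camera in the world. Camera axes: x right, y down, z forward; pixel columns grow to the right and rows downward; lengths in m; the calibration is good to about 2 mm. A picture is of the moment at which its call begins: read the wrist's pose just before it. camera_params takes no time and is no camera call; for the wrist camera it gives the pose at the moment of the call.
- ctrl.finish_job(): hands the job in, once; it reports no verdict.
Trained networks look in the newest picture that a camera, given by its name, has taken for a name from the list of things; names that differ only in an ending like _2 or _b are one class to them, and where a whole thing is asked for, a point or a joint stands for the part that bears it (a point fixed in the world has none). Each returns a list of dicts, best first, with "score" (0 to 1); they miss things now and then, are a little off and sometimes report something else, mostly with a low value. They report only what shows in the picture. A call takes as long as a camera call.
- ctrl.masks_of(camera, label): "pixels" (384x512 bool, what is visible of it) and "extent" ([left, top, right, bottom] in pixels, round what is visible of it).
The state is a dict: "t": time; "q": joint angles; "dq": joint speeds; "effort": joint torques, N m; "tool_pos": TCP position; "tool_rot": TCP orientation; "contact_force": force on the tool from outside, world axes, zero at the start; "wrist_torque": the same for the moment, N m; "opening": finger opening in m.
Only numpy, scipy, OpenCV 4.12 (cv2) and the standard library are available. Lean on these libraries where they do the work, as an engineer would, in place of code of your own. Each camera call takes 0.05 s, during which the arm holds its last target.

## Working session

There is one attempt and no reset: what is moved stays moved. The work goes in short steps, Python scripts to look and compute and a tool call to move; the robot and the scene stay as the last step left them, time stands still between calls to the robot, and variables do not carry over. Pictures are saved under pics/ and viewed, and the job is handed in when it is done.

Besides the shell and the picture viewer there is one more tool, called after ">>>" as name(argument=value, ...) on one line, values as JSON. servo_tool: Moves the arm, as the interface text tells. Its arguments: {"type":"object","properties":{"delta_pos":{"type":"array","items":{"type":"array","items":{"type":"number"}}},"dr":{"type":"array","items":{"type":"array","items":{"type":"number"}}},"grip":{"type":"array","items":{"type":"number"}},"grip_force":{"type":"number"}},"required":["delta_pos","dr","grip"]}

```bash
ls; mkdir -p pics; python3 - <<'E'
from station import ctrl
import cv2,numpy as np
o=ctrl.get_obs(); print({k:np.round(v,3).tolist() for k,v in o.items()})
for n in ["scene","top"]:
    im=ctrl.get_image(n); cv2.imwrite(f"pics/{n}0.png",im[:,:,::-1])
    p=ctrl.camera_params(n); print(n,{k:np.round(v,4).tolist() for k,v in p.items()})
E
```

```text
pics
{'t': 0.0, 'q': [-1.251, 0.053, 1.614, 0.0, 1.476, -0.119], 'dq': [-0.002, 0.001, -0.001, 0.001, 0.001, -0.001], 'effort': [0.001, -39.368, -37.018, -0.0, 0.007, -0.0], 'tool_pos': [0.265, -0.565, 0.244], 'tool_rot': [-0.441, 1.981, -1.976], 'contact_force': [0.634, -0.462, -0.026], 'wrist_torque': [-0.055, -0.062, 0.009], 'opening': 0.085}
scene {'fovy': 44.3709, 'cx': 253.6386, 'cy': 191.3666, 'eye': [1.2303, -0.1582, 1.2076], 'rotation': [-2.1381, -1.5116, 0.4478]}
top {'fovy': 42.0711, 'cx': 257.5495, 'cy': 198.579, 'eye': [0.2577, 0.0693, 1.6923], 'rotation': [-2.1451, 2.1106, -0.1636]}
```

View pics/scene0.png

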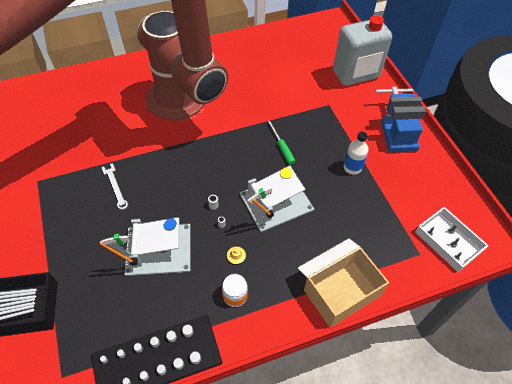

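View pics/top0.png

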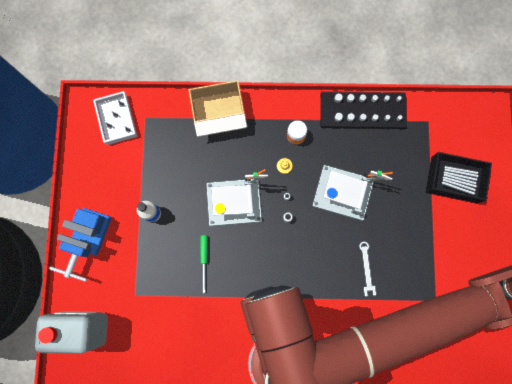

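```bash
cat > h.py <<'E'
from station import ctrl
import cv2,numpy as np
from scipy.spatial.transform import Rotation as R
from scipy.optimize import least_squares
class Cam:
    def __init__(s,n):
        p=ctrl.camera_params(n); s.f=192/np.tan(np.radians(p["fovy"])/2); s.c=np.array([p["cx"],p["cy"]])
        s.eye=np.array(p["eye"]); r=np.array(p["rotation"]); s.R=r if r.shape==(3,3) else R.from_rotvec(r).as_matrix()
    def proj(s,P):
        q=(np.atleast_2d(P)-s.eye)@s.R; return s.f*q[:,:2]/q[:,2:]+s.c
    def ray(s,uv):
        d=s.R@np.array([*((np.array(uv)-s.c)/s.f),1]); return d/np.linalg.norm(d)
def toW(pose,P): # pose x,y,yaw
    x,y,a=pose; P=np.atleast_2d(P); c,n=np.cos(a),np.sin(a)
    return np.c_[x+c*P[:,0]-n*P[:,1], y+n*P[:,0]+c*P[:,1], P[:,2]]
def platept(x,r,h,tilt=0.): # along plate r, normal h
    a=0.2-tilt; return np.array([x,-.055+r*np.cos(a)-h*np.sin(a),.062+r*np.sin(a)+h*np.cos(a)])
def tip(t,x=.058,r=.122): # angle
    a=0.45-t; return np.array([x,-.055-r*np.sin(a),.062+r*np.cos(a)])
def crop(n,im,x0,y0,w,h,k):
    cv2.imwrite(f"pics/{n}.png",cv2.resize(im[y0:y0+h,x0:x0+w,::-1],None,fx=k,fy=k,interpolation=cv2.INTER_CUBIC))
E
python3 - <<'E'
from h import *
for n in ["scene","top"]:
    im=ctrl.get_image(n)
    for l in ["used","new","used_pad_top","new_pad_top","used_tip","used_mark","new_tip","new_mark"]:
        r=ctrl.masks_of(n,l)
        for d in r[:2]:
            ys,xs=np.nonzero(d["pixels"]); print(n,l,round(d["score"],2),d["extent"],xs.mean().round(1),ys.mean().round(1),len(xs))
    hsv=cv2.cvtColor(im,cv2.COLOR_RGB2HSV)
    np.save(f"pics/{n}.npy",im)
im=np.load("pics/scene.npy"); crop("s_u",im,230,150,100,90,7);crop("s_n",im,90,200,110,85,7)
im=np.load("pics/top.npy"); crop("t",im,195,150,200,80,4)
c=Cam("scene");print(c.R); print(Cam("wrist").eye,Cam("wrist").R, Cam("wrist").f)
w=ctrl.get_image("wrist");cv2.imwrite("pics/w0.png",w[:,:,::-1])
E
```

```text
scene used 0.77 [238.3, 169.5, 312.3, 231.6] 275.7 199.1 2894
scene used 0.56 [272.3, 125.7, 298.0, 162.7] 284.8 150.3 222
scene new 0.78 [101.6, 217.4, 189.4, 279.7] 153.2 247.8 3863
scene used_pad_top 0.87 [250.8, 163.9, 302.0, 219.9] 277.2 189.0 1296
scene new_pad_top 0.63 [109.2, 215.9, 176.9, 264.4] 154.0 237.0 1489
scene used_tip 0.64 [252.7, 168.4, 303.0, 217.5] 278.2 187.2 1149
scene used_tip 0.6 [219.6, 275.0, 245.5, 306.9] 234.0 290.0 668
scene used_mark 0.58 [261.0, 186.3, 264.8, 195.7] 261.3 192.3 28
scene new_tip 0.69 [101.4, 218.8, 180.3, 267.0] 151.8 238.0 1658
scene new_mark 0.62 [114.2, 234.4, 122.1, 248.5] 117.9 239.5 78
top used 0.92 [203.8, 169.9, 264.0, 223.5] 234.6 200.9 2280
top new 0.71 [314.9, 162.6, 392.1, 219.7] 345.1 191.1 2393
top new 0.52 [323.8, 171.3, 372.4, 209.2] 345.6 189.0 1121
top used_pad_top 0.83 [213.2, 180.5, 252.5, 215.4] 232.0 199.3 1161
top new_pad_top 0.98 [323.1, 171.4, 388.6, 209.2] 345.8 188.7 1211
top used_tip 0.69 [215.4, 176.3, 254.2, 216.5] 232.2 199.6 1124
top new_tip 0.73 [324.3, 167.8, 392.1, 209.0] 345.5 188.9 1091
top new_tip 0.63 [213.2, 168.4, 266.2, 216.8] 232.1 199.3 1196
[[ 0.33624198  0.78452018 -0.52102728]
 [ 0.94172681 -0.27444935  0.19449467]
 [ 0.00958939 -0.55606262 -0.83108507]]
[ 0.33814947 -0.53149472  0.37379724] [[ 4.25473097e-01 -8.59857901e-01 -2.82164904e-01]
 [-9.04970987e-01 -4.04126809e-01 -1.33075297e-01]
 [ 3.95443509e-04  3.11971010e-01 -9.50091539e-01]] 282.69095551357634
```

View pics/s_u.png

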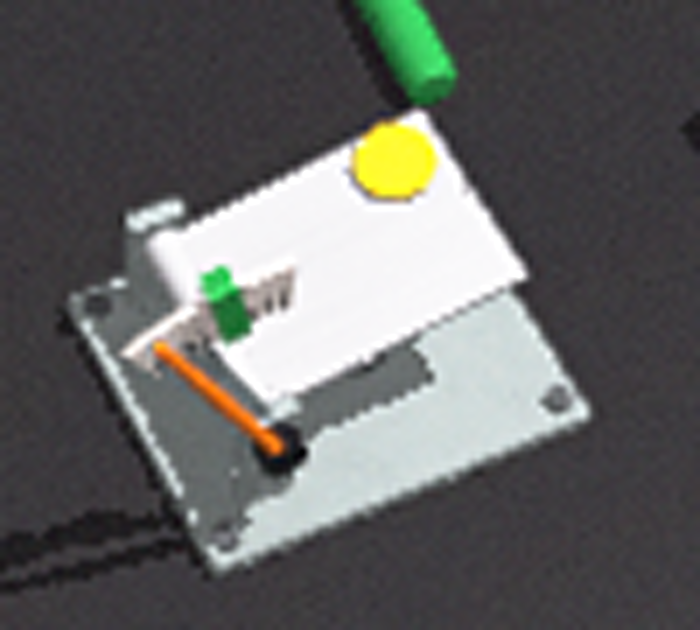

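View pics/s_n.png

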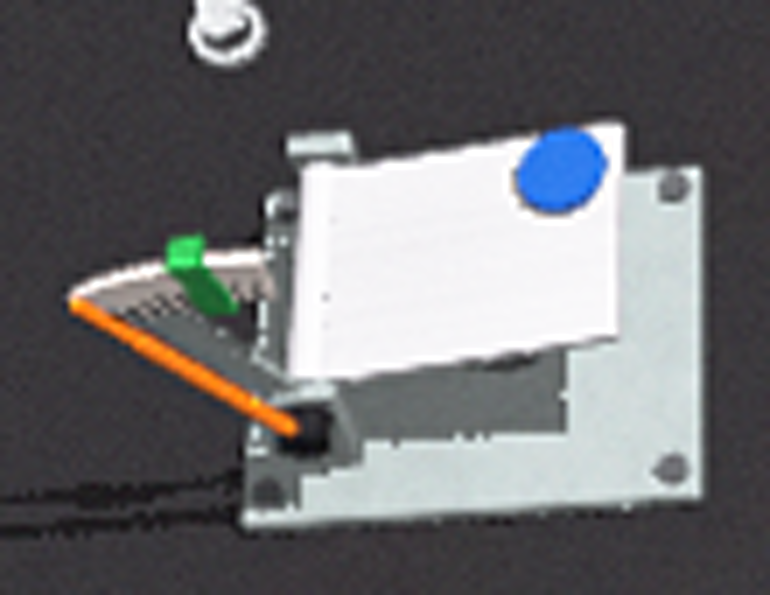

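View pics/t.png

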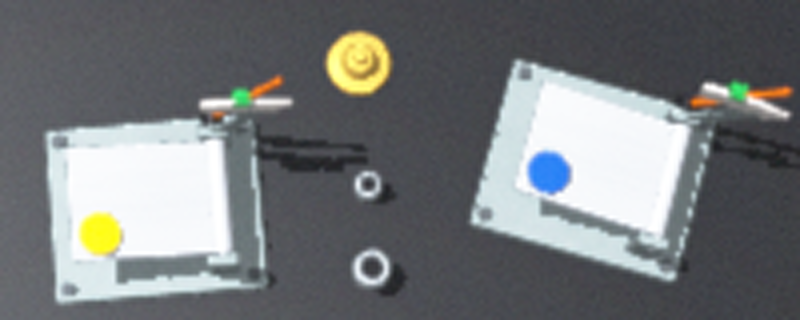

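View pics/w0.png

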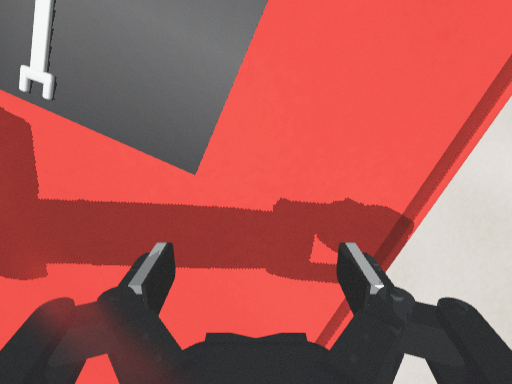

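```bash
cat > fit.py <<'E'
from h import *
B=lambda a,b:np.array([.075*a,.09*b,.012])
pad=platept(-.03,.1,.010)
def fit(s,t,x0):
    S,T=Cam("scene"),Cam("top")
    def f(p):
        return np.concatenate([S.proj(toW(p[:3],np.array([k[0] for k in s])))+p[3:5]-[k[1] for k in s],T.proj(toW(p[:3],np.array([k[0] for k in t])))+p[5:7]-[k[1] for k in t],np.array([p[3:5]*.5,p[5:7]*.5])]).ravel()
    r=least_squares(f,x0+[0]*4); print(np.round(r.x,4)); print(np.round(r.fun.reshape(-1,2),1).tolist()); return r.x
u=fit([(B(-1,-1),(240,193.3)),(B(1,-1),(260.7,231)),(B(1,1),(314.3,208.6)),(pad,(286.4,172.9)),(tip(0),(252.9,199.3))],
 [(B(1,1),(206.75,182.5)),(B(-1,1),(209.5,225.7)),(B(-1,-1),(262,221.5)),(pad,(220,208.5))],[.6,.15,0.])
n=fit([(B(-1,1),(190,224)),(B(1,-1),(124.7,275)),(B(1,1),(190.4,271)),(pad,(170.1,224.3)),(tip(0),(100.7,243.1))],
 [(B(1,1),(324.5,165)),(B(-1,1),(313,206.2)),(B(-1,-1),(363.75,220)),(pad,(332,193))],[.6,-.25,0.])
np.save("poses.npy",[u[:3],n[:3]])
for k,p in (("u",u),("n",n)):
    print(k,"pad",toW(p[:3],pad)); 
    for nm,im,o in (("scene",np.load("pics/scene.npy"),p[3:5]),):
        C=Cam(nm); im=im[:,:,::-1]; K=7
        c=C.proj(toW(p[:3],tip(.2)))[0].astype(int)-45
        q=cv2.resize(im[c[1]:c[1]+90,c[0]:c[0]+90],None,fx=K,fy=K,interpolation=cv2.INTER_CUBIC)
        for a in np.arange(.1,.42,.05):
            for r in (.115,.13):
                z=(C.proj(toW(p[:3],tip(a,.05,r)))[0]+o-c+.5)*K
                cv2.circle(q,tuple(z.astype(int)),2,(255,0,0) if r<.12 else (0,0,255),-1)
        z=(C.proj(toW(p[:3],tip(0)))[0]+o-c+.5)*K;cv2.circle(q,tuple(z.astype(int)),2,(255,0,255),-1)
        cv2.imwrite(f"pics/ov_{k}.png",q[:600])
E
python3 fit.py
```

```text
[0.5311 0.1762 0.1002 0.5283 1.087  0.3171 0.8178]
[[-0.6, -1.0], [0.1, 0.4], [0.7, 0.4], [-0.4, 0.2], [0.2, -0.2], [-0.5, 0.1], [-0.3, 0.2], [0.1, -0.1], [0.6, -0.4], [0.3, 0.5], [0.2, 0.4]]
[ 0.5719 -0.1995 -0.2686  0.7964  0.6561 -0.1566  1.3185]
[[0.2, -0.3], [-0.9, 0.3], [-0.3, 0.0], [-1.0, 0.1], [1.8, -0.3], [-0.5, -0.5], [-0.6, -0.4], [0.1, 0.5], [1.0, 0.0], [0.4, 0.3], [-0.1, 0.7]]
u pad [[0.49717416 0.21396648 0.0916676 ]]
n pad [[ 0.55388635 -0.15200836  0.0916676 ]]
```

View pics/ov_u.png

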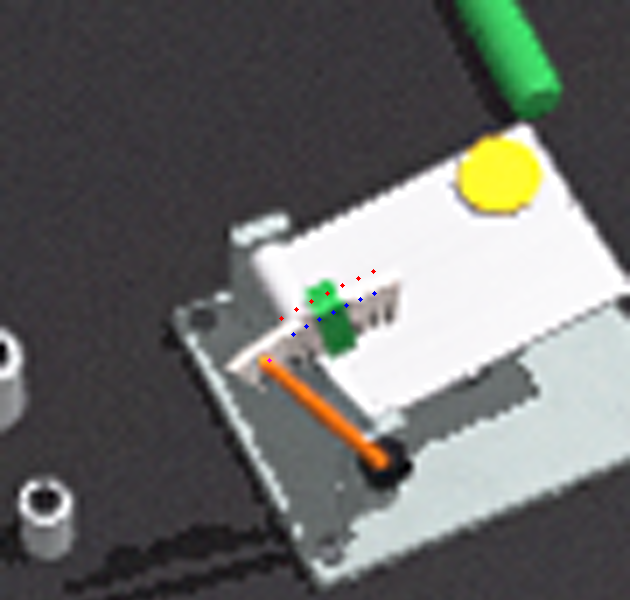

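View pics/ov_n.png

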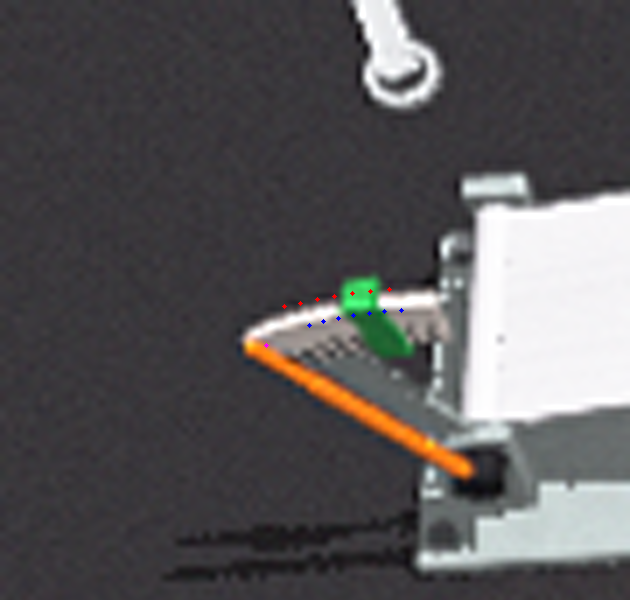

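```bash
cat >> h.py <<'E'
def st():
    o=ctrl.get_obs(); T=np.array(o["tool_pos"]); r=R.from_rotvec(o["tool_rot"]); return o,T,r
def togo(tgt):
    o,T,r=st(); print("t",round(o["t"],2),"tcp",T.round(4),"F",np.round(o["contact_force"],1),"q",np.round(o["q"],2),"togo tool",r.inv().apply(np.array(tgt)-T).round(4)); print(r.as_matrix().round(3).tolist())
E
python3 - <<'E'
from h import *
o,T,r=st(); togo([.497,.214,.27])
C=Cam("wrist"); print("cam in tool",r.inv().apply(C.eye-T), "fwd",r.inv().apply(C.R[:,2]))
for d in (19.,):
    r2=r*R.from_rotvec(np.radians([0,d,0])); print(r2.as_matrix().round(3), "cam dir",r2.apply(r.inv().apply(C.eye-T)).round(3)); print(r2.inv().apply(np.array([.497,.214,.27])-T))
E
```

```text
t 1.05 tcp [ 0.2655 -0.5658  0.2453] F [-0.5  0.1  0.3] q [-1.25  0.05  1.61 -0.    1.48 -0.12] togo tool [-0.5408 -0.0247 -0.6076]
[[-0.905, -0.0, 0.425], [-0.425, -0.0, -0.905], [0.0, -1.0, 0.0]]
cam in tool [-0.08031225 -0.12848991 -0.0001806 ] fwd [3.11930592e-01 9.50104720e-01 5.71215871e-04]
[[-0.994 -0.     0.107]
 [-0.107 -0.    -0.994]
 [ 0.    -1.     0.   ]] cam dir [0.08  0.009 0.128]
[-0.31357782 -0.02472271 -0.75054122]
```

>>> servo_tool(delta_pos=[[0, -0.015, 0], [0, -0.015, 0], [-0.024, 0, -0.057], [-0.024, 0, -0.057], [-0.024, 0, -0.057]], dr=[[0, 9.5, 0], [0, 9.5, 0], [0, 0, 0], [0, 0, 0], [0, 0, 0]], grip=[0, 0, 0, 0, 0], grip_force=20)

```text
t: 1.68
tool_pos: [0.3208, -0.3878, 0.2755]
tool_rot: [-0.097, 2.177, -2.174]
contact_force: [1.5, 0.4, 0.0]
opening: -0.0
```

>>> servo_tool(delta_pos=[[-0.024, 0, -0.057], [-0.024, 0, -0.057], [-0.024, 0, -0.057], [-0.024, 0, -0.057], [-0.024, 0, -0.057]], dr=[[0, 0, 0], [0, 0, 0], [0, 0, 0], [0, 0, 0], [0, 0, 0]], grip=[0, 0, 0, 0, 0])

```text
t: 2.3
tool_pos: [0.4148, -0.0894, 0.2772]
tool_rot: [-0.088, 2.173, -2.176]
contact_force: [1.5, -0.6, -0.5]
opening: -0.0004
```

```bash
python3 -c "
from h import *
togo([.497,.214,.26])"
```

```text
t 2.3 tcp [ 0.4148 -0.0894  0.2772] F [ 1.5 -0.6 -0.5] q [-0.39 -0.48  2.01  0.    1.6   1.1 ] togo tool [-0.108   0.0173 -0.2952]
[[-0.996, 0.006, 0.086], [-0.086, -0.001, -0.996], [-0.006, -1.0, 0.002]]
```

>>> servo_tool(delta_pos=[[-0.022, 0.002, -0.058], [-0.022, 0.002, -0.058], [-0.022, 0.003, -0.058], [-0.022, 0.003, -0.058], [-0.022, 0.003, -0.058]], dr=[[0, 0, 0], [0, 0, 0], [0, 0, 0], [0, 0, 0], [0, 0, 0]], grip=[0, 0, 0, 0, 0])

```text
t: 2.92
tool_pos: [0.4987, 0.2119, 0.267]
tool_rot: [-0.08, 2.167, -2.173]
contact_force: [1.5, -1.0, 1.0]
opening: -0.0003
```

>>> servo_tool(delta_pos=[[0, 0, 0], [0, 0, 0]], dr=[[0, 0, 0], [0, 0, 0]], grip=[0, 0])

```text
t: 3.18
tool_pos: [0.4984, 0.2153, 0.2661]
tool_rot: [-0.088, 2.164, -2.171]
contact_force: [-0.2, 0.8, 0.0]
opening: 0.0005
```

```bash
python3 - <<'E'
from h import *
togo([.497,.214,.12])
C=Cam("wrist"); im=ctrl.get_image("wrist"); np.save("pics/w1.npy",im); np.savez("pics/w1c.npz",eye=C.eye,R=C.R,f=C.f,c=C.c)
p=np.load("poses.npy")[0]; q=im[:,:,::-1].copy()
def dot(P,col): cv2.circle(q,tuple(int(v) for v in np.round(C.proj(toW(p,P))[0])),1,col,-1)
dot(tip(0),(255,0,255))
for a in np.arange(.1,.42,.05): dot(tip(a,.05),(255,0,0))
dot(platept(-.03,.1,.01),(0,0,255))
cv2.imwrite("pics/w1.png",q)
for l in ["used_mark","used_pad_top"]:
    for d in ctrl.masks_of("wrist",l)[:2]: print(l,d["score"],d["extent"])
E
```

```text
t 3.17 tcp [0.4984 0.2153 0.2661] F [-0.2  0.8  0. ] q [ 0.27 -0.16  1.79 -0.01  1.51  1.75] togo tool [0.0033 0.1461 0.0006]
[[-0.996, 0.013, 0.093], [-0.094, -0.003, -0.996], [-0.012, -1.0, 0.004]]
used_mark 0.96 [384.7, 89.8, 436.2, 109.4]
used_mark 0.51 [228.5, 73.6, 467.2, 192.2]
used_pad_top 0.74 [228.4, 74.1, 467.1, 192.1]
```

View pics/w1.png

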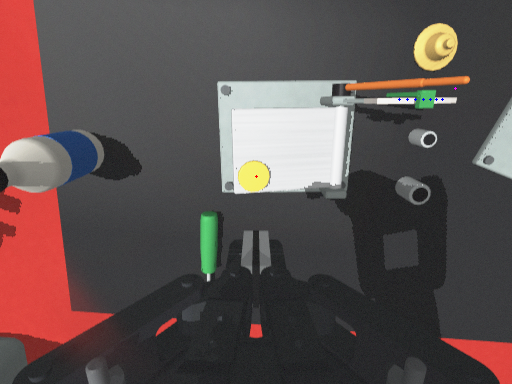

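```bash
python3 - <<'E'
from h import *
im=np.load("pics/w1.npy"); crop("w1a",im,205,60,280,150,2.8); crop("w1b",im,330,55,150,70,5)
E
```

```text
(no output)
```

View pics/w1a.png

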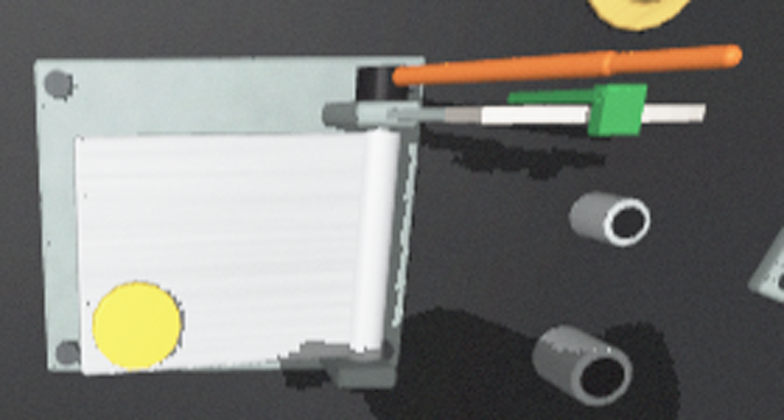

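View pics/w1b.png

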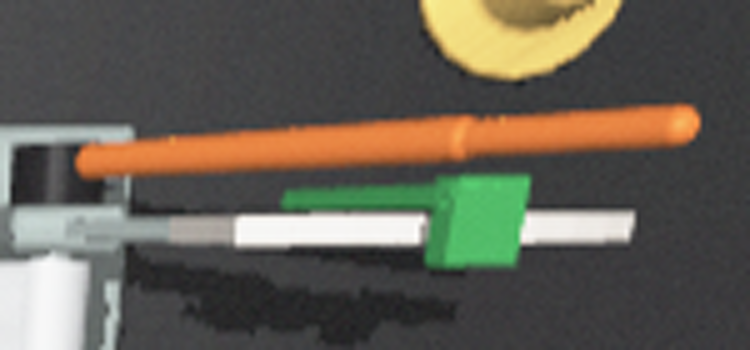

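```bash
cat > fitw.py <<'E'
from h import *
B=lambda a,b:np.array([.075*a,.09*b,.012])
pad=platept(-.03,.1,.010)
class CC:
    def __init__(s,fn):
        d=np.load(fn); s.eye=d["eye"];s.R=d["R"];s.f=float(d["f"]);s.c=d["c"]
    proj=Cam.proj
def fit(cams,obs,x0,sig):
    n=len(cams)
    def f(p):
        out=[]
        for i,(C,ob) in enumerate(zip(cams,obs)):
            o=p[3+2*i:5+2*i]; out.append((C.proj(toW(p[:3],np.array([k[0] for k in ob])))+o-[k[1] for k in ob])/sig[i][0]); out.append((o/sig[i][1])[None])
        return np.concatenate(out).ravel()
    r=least_squares(f,list(x0)+[0]*2*n); print(np.round(r.x,4)); print(np.round(r.fun.reshape(-1,2),1).tolist()); return r.x
E
cat > f1.py <<'E'
from fitw import *
W=CC("pics/w1c.npz")
s=[(B(-1,-1),(240,193.3)),(B(1,-1),(260.7,231)),(B(1,1),(314.3,208.6)),(pad,(286.4,172.9)),(tip(0),(252.9,199.3))]
t=[(B(1,1),(206.75,182.5)),(B(-1,1),(209.5,225.7)),(B(-1,-1),(262,221.5)),(pad,(220,208.5))]
w=[(B(1,1),(217.9,81.4)),(B(1,-1),(356.8,80.4)),(B(-1,1),(222.9,192.1)),(pad,(205+138/2.8,60+325/2.8))]
p=fit([Cam("scene"),Cam("top"),W],[s,t,w],[.53,.176,.1],[(.7,1),(.7,1),(1,4)])
np.save("pu.npy",p[:3]); o=p[7:9]
print("pad",toW(p[:3],pad))
for r in (.12,.122,.125): print("tip",r,W.proj(toW(p[:3],tip(0,.058,r)))[0]+o)
for r in (.127,.13,.133):
  for x in (.048,.05,.052):
    print(r,x,[(a.round(2),(W.proj(toW(p[:3],tip(a,x,r)))[0]+o).round(1).tolist()) for a in (.2,.25,.3)])
E
python3 f1.py
```

```text
[ 0.5294  0.1773  0.0998  0.3682  1.5701  0.6162  0.3323  0.829  -0.2543]
[[-0.8, -1.5], [0.1, 0.3], [0.9, 0.4], [-0.7, 0.2], [0.2, -0.6], [0.4, 1.6], [-0.8, 0.2], [-0.6, 0.3], [0.1, -0.1], [0.8, -0.6], [0.6, 0.3], [-1.4, -0.8], [1.4, -0.6], [-1.4, 0.8], [1.4, 0.6], [0.2, -0.1]]
pad [[0.49547513 0.21511453 0.0916676 ]]
tip 0.12 [451.4185145   89.73304307]
tip 0.122 [454.16984431  89.64539354]
tip 0.125 [458.38143981  89.51122411]Traceback (most recent call last):
  File "f1.py", line 12, in <module>
    print(r,x,[(a.round(2),(W.proj(toW(p[:3],tip(a,x,r)))[0]+o).round(1).tolist()) for a in (.2,.25,.3)])
                ^^^^^^^
AttributeError: 'float' object has no attribute 'round'
```

```bash
cat >> f1.py <<'E'
E
sed -i '/^for r in (.127/,$d' f1.py; cat >> f1.py <<'E'
P=p[:3]
def solve(uv,x,r=None,a=None,C=W,o=o):
    if r is None: g=lambda v:C.proj(toW(P,tip(a,v[1],v[0])))[0]+o-uv; s=least_squares(g,[.122,.06],x_scale=.01)
    else: g=lambda v:C.proj(toW(P,tip(v[0],v[1],r)))[0]+o-uv; s=least_squares(g,[.25,.05],x_scale=.01)
    return s.x.round(4)
b=lambda x,y:np.array([330+x/5,55+y/5])
print("tip r,x @a=0",solve(b(697,124),None,a=0.))
for r in (.13,.133,.136,.14): print(r,"tip a,x",solve(b(697,124),None,r=r))
for r in (.125,.13,.135,.14): print(r,"clamp corners a,x",[solve(b(*k),None,r=r).tolist() for k in ((447,178),(530,178),(437,265),(517,265))], "scale end",solve(b(633,227),None,r=r))
for r in (.08,.09,.1,.11,.12): print(r,"strip inner end", solve(b(283,198),None,r=r))
print("hub r at", [ (x,(W.proj(toW(P,[x,-.055,.062]))[0]+o).round(1)) for x in (.05,.058,.064)], 205+395/2.8,60+77/2.8)
print("needle step",solve(b(465,137),None,a=0.))
print("plate corners obs",[(205+x/2.8,60+y/2.8) for x,y in((76,138),(84,374))],(W.proj(toW(P,[platept(x,.128,.004) for x in(.047,-.047)]))+o))
E
python3 f1.py
```

```text
[ 0.5294  0.1773  0.0998  0.3682  1.5701  0.6162  0.3323  0.829  -0.2543]
[[-0.8, -1.5], [0.1, 0.3], [0.9, 0.4], [-0.7, 0.2], [0.2, -0.6], [0.4, 1.6], [-0.8, 0.2], [-0.6, 0.3], [0.1, -0.1], [0.8, -0.6], [0.6, 0.3], [-1.4, -0.8], [1.4, -0.6], [-1.4, 0.8], [1.4, 0.6], [0.2, -0.1]]
pad [[0.49547513 0.21511453 0.0916676 ]]
tip 0.12 [451.4185145   89.73304307]
tip 0.122 [454.16984431  89.64539354]
tip 0.125 [458.38143981  89.51122411]
tip r,x @a=0 [0.1312 0.0644]
0.13 tip a,x [-0.0174  0.0645]
0.133 tip a,x [0.0238 0.0642]
0.136 tip a,x [0.0606 0.0639]
0.14 tip a,x [0.1044 0.0636]
0.125 clamp corners a,x [[0.2928, 0.0571], [0.1824, 0.0571], [0.2879, 0.0453], [0.1791, 0.0452]] scale end [-0.0037  0.0503]
0.13 clamp corners a,x [[0.3223, 0.057], [0.2222, 0.057], [0.3179, 0.0455], [0.2193, 0.0453]] scale end [0.0602 0.0504]
0.135 clamp corners a,x [[0.3491, 0.0568], [0.2577, 0.0568], [0.345, 0.0456], [0.2551, 0.0455]] scale end [0.1143 0.0504]
0.14 clamp corners a,x [[0.3736, 0.0567], [0.2897, 0.0567], [0.3698, 0.0458], [0.2873, 0.0457]] scale end [0.1612 0.0504]
0.08 strip inner end [0.2383 0.0552]
0.09 strip inner end [0.3168 0.055 ]
0.1 strip inner end [0.377  0.0549]
0.11 strip inner end [0.4249 0.0547]
0.12 strip inner end [0.4639 0.0546]
hub r at [(0.05, array([340.3, 100.7])), (0.058, array([340.9,  93.3])), (0.064, array([341.4,  87.6]))] 346.07142857142856 87.5
needle step [0.0961 0.0644]
plate corners obs [(232.14285714285714, 109.28571428571429), (235.0, 193.57142857142858)] [[227.46864799 104.57363472]
 [230.47213733 191.28428874]]
```

```bash
cat > f2.py <<'E'
from fitw import *
W=CC("pics/w1c.npz"); S=Cam("scene"); T=Cam("top")
sc=lambda x,y:np.array([230+x/7,150+y/7]); b=lambda x,y:np.array([330+x/5,55+y/5])
s=[(B(-1,-1),(240,193.3)),(B(1,-1),(260.7,231)),(B(1,1),(314.3,208.6)),(pad,(286.4,172.9)),(tip(0,.064,.131),sc(156,345))]
t=[(B(1,1),(206.75,182.5)),(B(-1,1),(209.5,225.7)),(B(-1,-1),(262,221.5)),(pad,(220,208.5))]
w=[(B(1,1),(217.9,81.4)),(B(1,-1),(356.8,80.4)),(B(-1,1),(222.9,192.1)),(pad,(205+138/2.8,60+325/2.8)),(tip(0,.064,.131),b(697,124))]
p=fit([S,T,W],[s,t,w],[.53,.176,.1],[(.7,1),(.7,1),(1,4)])
P=p[:3];np.save("pu.npy",P); oS=p[3:5];oW=p[7:9]; print("pad",toW(P,pad))
def g(v):
    a,ro,ri,x=v
    return np.concatenate([S.proj(toW(P,[tip(a,x,ro),tip(a,x,ri)]))+oS-[sc(226,298),sc(237,335)],(W.proj(toW(P,[tip(a,x,ro)]))+oW-[b(488,178)])*.5]).ravel()
r=least_squares(g,[.25,.13,.11,.057],x_scale=[.1,.01,.01,.01]); print(r.x.round(4),r.fun.round(2))
for ro in (.125,.13,.135): 
    r=least_squares(lambda v:g([v[0],ro,v[1],.057]),[.25,.11],x_scale=[.1,.01]);print(ro,r.x.round(4),r.fun.round(2),r.cost)
E
python3 f2.py
```

```text
[0.5299 0.177  0.0997 0.3437 1.3227 0.5465 0.4543 0.6186 0.0456]
[[-0.9, -1.6], [0.0, 0.2], [0.8, 0.3], [-0.7, 0.1], [0.5, 0.2], [0.3, 1.3], [-0.7, 0.1], [-0.6, 0.2], [0.1, -0.1], [0.8, -0.6], [0.5, 0.5], [-1.4, -0.9], [1.5, -0.6], [-1.4, 0.8], [1.5, 0.5], [-0.1, 0.2], [0.2, 0.0]]
pad [[0.49594524 0.21486519 0.0916676 ]]
[0.2357 0.1241 0.094  0.057 ] [-0.2  -0.04  0.12 -0.04 -0.04 -0.05]
0.125 [0.2398 0.0939] [-0.08 -0.29  0.26 -0.09  0.17 -0.09] 0.1010801208194162
0.13 [0.2618 0.093 ] [ 0.58 -1.69  0.99 -0.29  1.2  -0.21] 2.8746525689569435
0.135 [0.2836 0.0919] [ 1.31 -3.12  1.71 -0.42  2.14 -0.34] 9.628543252963354
```

>>> servo_tool(delta_pos=[[0.002, 0.045, 0], [0, 0.045, 0], [0, 0.04, 0], [0, 0, 0]], dr=[[0, 0, 0], [0, 0, 0], [0, 0, 0], [0, 0, 0]], grip=[0, 0, 0, 0])

```text
t: 3.82
tool_pos: [0.5003, 0.209, 0.1367]
tool_rot: [-0.068, 2.167, -2.172]
contact_force: [-1.2, -0.6, 0.1]
opening: -0.0001
```

```bash
python3 - <<'E'
from h import *
togo([.496,.215,.106])
cv2.imwrite("pics/w2.png",ctrl.get_image("wrist")[:,:,::-1]); im=ctrl.get_image("scene"); crop("s2",im,220,140,110,85,7)
for t in (0,.1,.15,.2,.25,.3): print(t,platept(-.03,.1,.01,t))
E
```

```text
t 3.83 tcp [0.5003 0.209  0.1367] F [-1.2 -0.6  0.1] q [ 0.26 -0.06  1.92 -0.01  1.27  1.75] togo tool [ 0.0044  0.0306 -0.0064]
[[-0.996, 0.02, 0.083], [-0.083, -0.001, -0.997], [-0.02, -1.0, 0.003]]
0 [-0.03        0.04101996  0.0916676 ]
0.1 [-0.03        0.04350208  0.08193338]
0.15 [-0.03        0.04437523  0.07698542]
0.2 [-0.03   0.045  0.072]
0.25 [-0.03        0.04537482  0.06698959]
0.3 [-0.03        0.04549875  0.0619667 ]
```

View pics/w2.png

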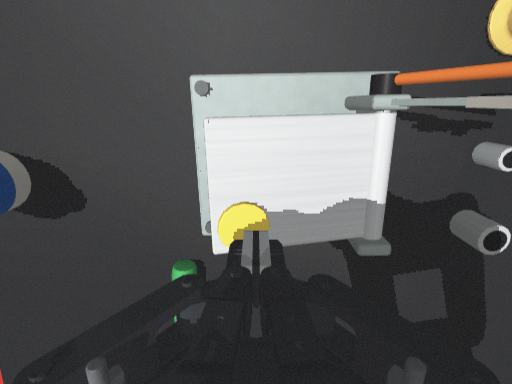

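View pics/s2.png

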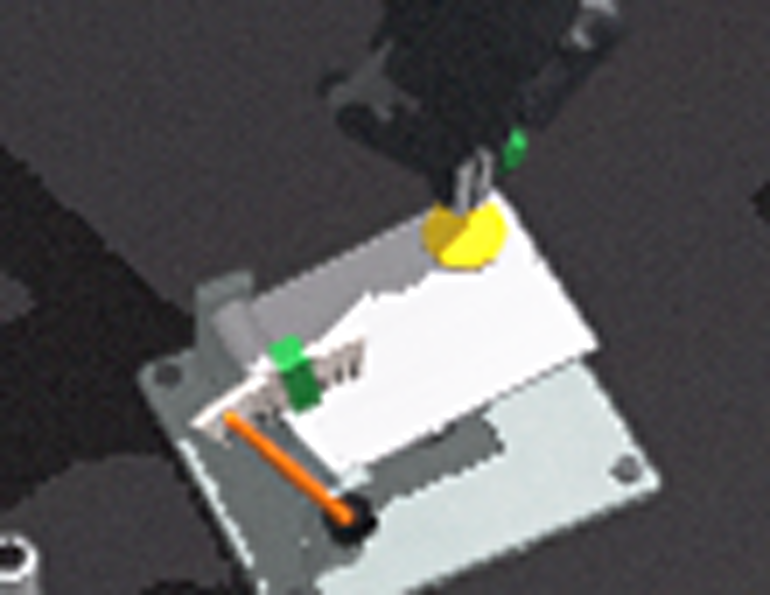

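>>> servo_tool(delta_pos=[[0.004, 0.006, -0.006], [0, 0, 0], [0, 0.006, 0], [0, 0, 0]], dr=[[0, 0, -1.1], [0, 0, 0], [0, 0, 0], [0, 0, 0]], grip=[0, 0, 0, 0])

```text
t: 4.42
tool_pos: [0.5023, 0.217, 0.1351]
tool_rot: [-0.071, 2.172, -2.169]
contact_force: [-0.3, -0.5, 0.1]
opening: -0.0001
```

```bash
python3 - <<'E'
from h import *
togo([.496,.215,.106])
E
```

```text
t 4.42 tcp [0.5023 0.217  0.1351] F [-0.3 -0.5  0.1] q [ 0.27 -0.05  1.9  -0.    1.27  1.76] togo tool [0.007  0.029  0.0015]
[[-0.996, 0.018, 0.083], [-0.083, 0.002, -0.997], [-0.018, -1.0, -0.001]]
```

>>> servo_tool(delta_pos=[[0.007, 0.01, 0.001]], dr=[[0, 0, -1.0]], grip=[0])

```text
t: 4.55
tool_pos: [0.4963, 0.2157, 0.1258]
tool_rot: [-0.089, 2.179, -2.176]
contact_force: [0.4, 0.0, 0.1]
opening: -0.0003
```

>>> servo_tool(delta_pos=[[0, 0.008, 0]], dr=[[0, 0, 0]], grip=[0])

```text
t: 4.68
tool_pos: [0.4955, 0.2155, 0.1166]
tool_rot: [-0.09, 2.18, -2.177]
contact_force: [0.2, 0.1, -0.5]
opening: 0.0
```

```bash
python3 - <<'E'
from h import *
togo([.496,.215,.106])
E
```

```text
t 4.67 tcp [0.4955 0.2155 0.1166] F [ 0.2  0.1 -0.5] q [ 0.27 -0.03  1.92  0.    1.25  1.76] togo tool [-0.0004  0.0106  0.0006]
[[-0.997, 0.0, 0.083], [-0.083, 0.001, -0.997], [-0.001, -1.0, -0.001]]
```

Well centred and vertical. Descend to contact.

>>> servo_tool(delta_pos=[[0, 0.009, 0]], dr=[[0, 0, 0]], grip=[0])

```text
t: 4.8
tool_pos: [0.4954, 0.2155, 0.1068]
tool_rot: [-0.09, 2.18, -2.178]
contact_force: [-0.1, 0.2, 3.0]
opening: -0.0004
```

>>> servo_tool(delta_pos=[[0, 0.006, 0]], dr=[[0, 0, 0]], grip=[0])

```text
t: 4.92
tool_pos: [0.4954, 0.2159, 0.1004]
tool_rot: [-0.09, 2.181, -2.177]
contact_force: [-0.4, 1.8, 4.7]
opening: -0.0003
```

>>> servo_tool(delta_pos=[[0, 0.006, 0]], dr=[[0, 0, 0]], grip=[0])

```text
t: 5.05
tool_pos: [0.4956, 0.2164, 0.0946]
tool_rot: [-0.09, 2.182, -2.175]
contact_force: [-1.5, 1.4, 4.4]
opening: 0.0002
```

```bash
python3 - <<'E'
from h import *
togo([.496,.215,.106])
im=ctrl.get_image("scene"); crop("s3",im,220,140,110,85,7)
togo([.496,.215,.106])
E
```

```text
t 5.05 tcp [0.4956 0.2164 0.0946] F [-1.5  1.4  4.4] q [ 0.27 -0.    1.93  0.    1.21  1.76] togo tool [-0.0003 -0.0114  0.0014]
[[-0.997, 0.0, 0.083], [-0.083, 0.003, -0.997], [-0.001, -1.0, -0.003]]
t 5.1 tcp [0.4955 0.2164 0.0939] F [0.7 2.8 4.2] q [ 0.27 -0.    1.94  0.    1.21  1.76] togo tool [-0.0004 -0.0121  0.0014]
[[-0.997, 0.0, 0.083], [-0.083, 0.003, -0.997], [-0.001, -1.0, -0.003]]
```

View pics/s3.png

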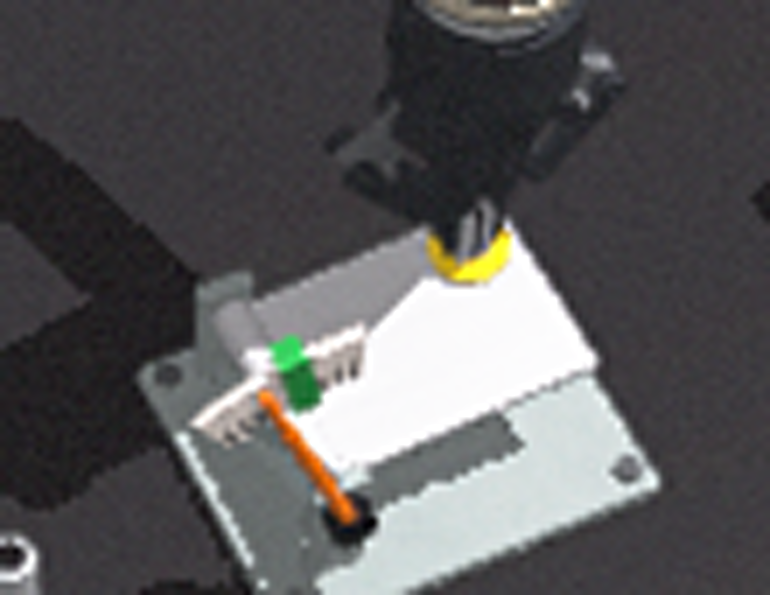

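>>> servo_tool(delta_pos=[[0, 0.004, 0.001]], dr=[[0, 0, 0]], grip=[0])

```text
t: 5.22
tool_pos: [0.4961, 0.216, 0.0906]
tool_rot: [-0.089, 2.183, -2.173]
contact_force: [-1.9, 2.3, 5.7]
opening: 0.0001
```

>>> servo_tool(delta_pos=[[0, 0.003, 0]], dr=[[0, 0, 0]], grip=[0])

```text
t: 5.35
tool_pos: [0.4961, 0.2164, 0.0881]
tool_rot: [-0.089, 2.184, -2.173]
contact_force: [-2.7, 0.7, 5.2]
opening: -0.0001
```

```bash
python3 - <<'E'
from h import *
togo([.496,.215,.106])
im=ctrl.get_image("scene"); crop("s4",im,240,160,60,60,10); np.save("pics/s4.npy",im)
togo([.496,.215,.106])
E
```

```text
t 5.35 tcp [0.4961 0.2164 0.0881] F [-2.7  0.7  5.2] q [0.27 0.   1.94 0.01 1.2  1.76] togo tool [ 0.0002 -0.0179  0.0013]
[[-0.997, 0.001, 0.083], [-0.083, 0.005, -0.997], [-0.002, -1.0, -0.005]]
t 5.4 tcp [0.4961 0.2164 0.0879] F [-2.2  2.5  5.1] q [0.27 0.   1.94 0.01 1.2  1.76] togo tool [ 0.0002 -0.0182  0.0013]
[[-0.997, 0.001, 0.083], [-0.083, 0.005, -0.997], [-0.002, -1.0, -0.005]]
```

View pics/s4.png

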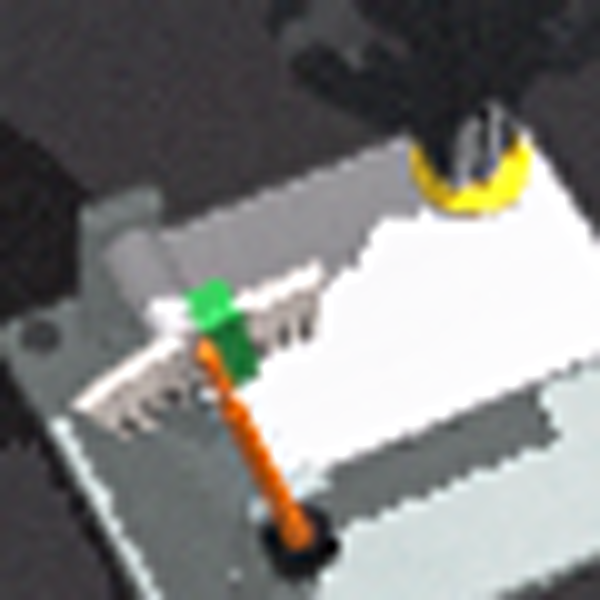

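>>> servo_tool(delta_pos=[[0, 0.004, 0]], dr=[[0, 0, -0.2]], grip=[0])

```text
t: 5.52
tool_pos: [0.4963, 0.2167, 0.0847]
tool_rot: [-0.093, 2.186, -2.174]
contact_force: [-3.1, 2.1, 6.7]
opening: -0.0
```

```bash
cat > chk.py <<'E'
from h import *
import sys
nm,which,x0,y0=sys.argv[1],sys.argv[2],int(sys.argv[3]),int(sys.argv[4])
togo([.496,.215,.106])
im=ctrl.get_image("scene"); crop(nm,im,x0,y0,60,60,10); np.save(f"pics/{nm}.npy",im)
E
python3 chk.py s5 u 240 160
```

```text
t 5.53 tcp [0.4963 0.2167 0.0847] F [-3.1  2.1  6.7] q [0.27 0.01 1.94 0.01 1.19 1.76] togo tool [ 0.0004 -0.0214  0.0016]
[[-0.997, -0.002, 0.083], [-0.083, 0.005, -0.997], [0.002, -1.0, -0.005]]
```

View pics/s5.png

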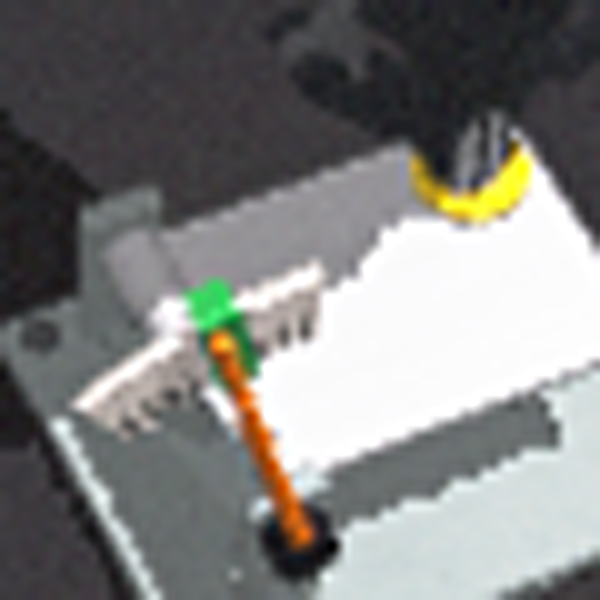

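>>> servo_tool(delta_pos=[[0, 0.002, 0]], dr=[[0, 0, 0]], grip=[0])

```text
t: 5.7
tool_pos: [0.4963, 0.2169, 0.0829]
tool_rot: [-0.094, 2.186, -2.174]
contact_force: [-2.9, 1.1, 7.7]
opening: 0.0002
```

>>> servo_tool(delta_pos=[[0, 0, 0]], dr=[[0, 0, 0]], grip=[0])

```text
t: 5.82
tool_pos: [0.4963, 0.2169, 0.0835]
tool_rot: [-0.095, 2.186, -2.175]
contact_force: [-2.5, 0.4, 6.8]
opening: 0.0003
```

```bash
python3 chk.py s6 u 240 160
```

```text
t 5.83 tcp [0.4963 0.2169 0.0835] F [-2.5  0.4  6.8] q [0.27 0.01 1.94 0.01 1.19 1.76] togo tool [ 0.0005 -0.0225  0.0017]
[[-0.996, -0.003, 0.084], [-0.084, 0.005, -0.996], [0.003, -1.0, -0.005]]
```

View pics/s6.png

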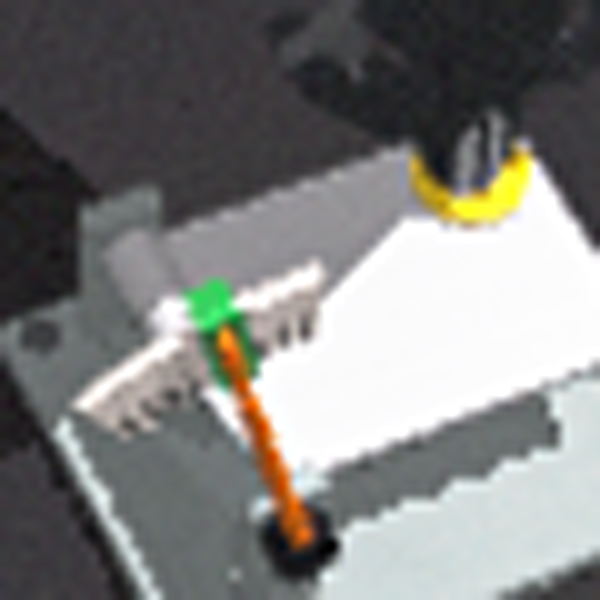

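>>> servo_tool(delta_pos=[[0, 0.0003, 0], [0, 0.0003, 0], [0, 0.0003, 0], [0, 0.0003, 0], [0, 0.0003, 0]], dr=[[0, 0, 0], [0, 0, 0], [0, 0, 0], [0, 0, 0], [0, 0, 0]], grip=[0, 0, 0, 0, 0])

```text
t: 6.5
tool_pos: [0.4963, 0.2167, 0.0856]
tool_rot: [-0.098, 2.184, -2.177]
contact_force: [-2.5, 0.1, 5.9]
opening: -0.0004
```

>>> servo_tool(delta_pos=[[0, 0.0003, 0], [0, 0.0003, 0], [0, 0.0003, 0]], dr=[[0, 0, 0], [0, 0, 0], [0, 0, 0]], grip=[0, 0, 0])

```text
t: 6.88
tool_pos: [0.4963, 0.2166, 0.0865]
tool_rot: [-0.099, 2.183, -2.178]
contact_force: [-3.3, 0.3, 5.5]
opening: -0.0001
```

```bash
python3 chk.py s7 u 240 160
```

```text
t 6.88 tcp [0.4963 0.2166 0.0865] F [-3.3  0.3  5.5] q [0.27 0.01 1.93 0.   1.2  1.76] togo tool [ 0.0006 -0.0195  0.0015]
[[-0.996, -0.006, 0.085], [-0.085, 0.002, -0.996], [0.006, -1.0, -0.003]]
```

View pics/s7.png

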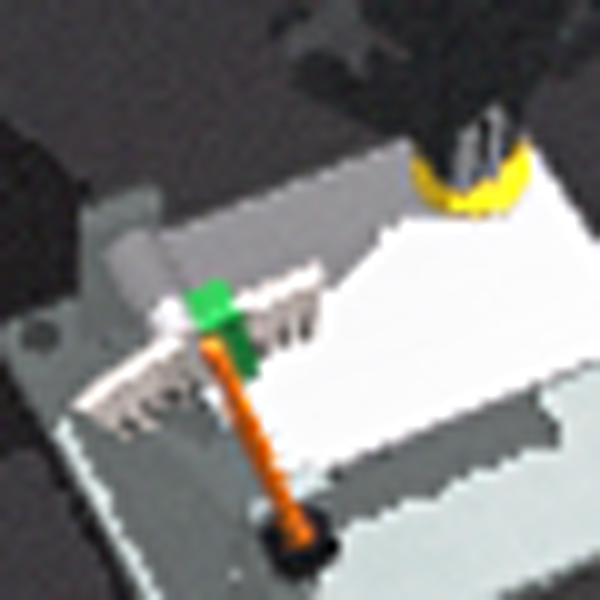

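>>> servo_tool(delta_pos=[[0, 0.0037, 0]], dr=[[0, 0, 0.3]], grip=[0])

```text
t: 7.05
tool_pos: [0.4965, 0.2168, 0.0837]
tool_rot: [-0.093, 2.181, -2.175]
contact_force: [-3.7, 2.5, 6.8]
opening: -0.0003
```

```bash
cat > hold.py <<'E'
from h import *
import sys
nm,x0,y0,N=sys.argv[1],int(sys.argv[2]),int(sys.argv[3]),int(sys.argv[4])
z=[]
for i in range(N):
    im=ctrl.get_image("scene"); o=ctrl.get_obs(); z.append((round(o["t"],2),round(o["tool_pos"][2]*1e3,1),round(o["contact_force"][2],1)))
print(z); crop(nm,im,x0,y0,60,60,10); togo([0,0,0])
E
python3 hold.py s8 240 160 4
```

```text
[(7.1, np.float64(83.3), np.float64(6.7)), (7.15, np.float64(83.4), np.float64(7.9)), (7.2, np.float64(83.6), np.float64(7.1)), (7.25, np.float64(83.6), np.float64(6.2))]
t 7.25 tcp [0.4964 0.2168 0.0836] F [-2.8  1.   6.2] q [0.27 0.01 1.94 0.   1.19 1.76] togo tool [0.513  0.0835 0.1741]
[[-0.996, -0.001, 0.085], [-0.085, 0.003, -0.996], [0.001, -1.0, -0.003]]
```

View pics/s8.png

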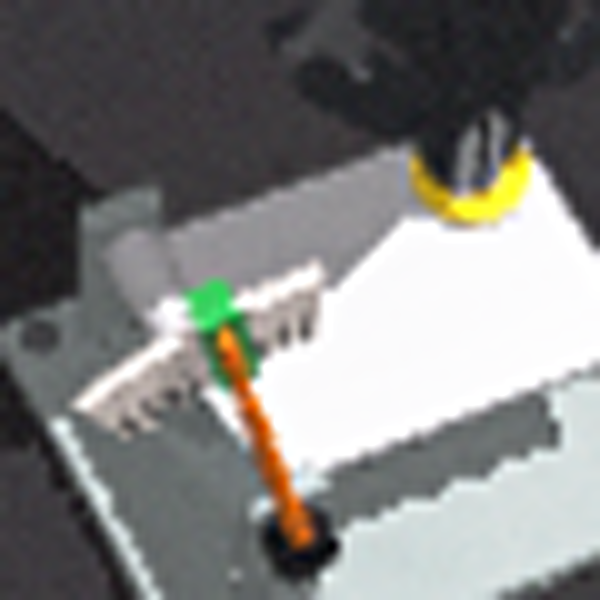

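```bash
python3 hold.py s9 240 160 28
```

```text
[(7.3, np.float64(83.6), np.float64(7.4)), (7.35, np.float64(83.7), np.float64(7.2)), (7.4, np.float64(83.6), np.float64(6.5)), (7.45, np.float64(83.6), np.float64(6.2)), (7.5, np.float64(83.7), np.float64(6.4)), (7.55, np.float64(83.6), np.float64(6.0)), (7.6, np.float64(83.6), np.float64(6.2)), (7.65, np.float64(83.7), np.float64(6.9)), (7.7, np.float64(83.6), np.float64(6.1)), (7.75, np.float64(83.6), np.float64(6.3)), (7.8, np.float64(83.6), np.float64(6.5)), (7.85, np.float64(83.6), np.float64(6.1)), (7.9, np.float64(83.7), np.float64(6.5)), (7.95, np.float64(83.7), np.float64(7.2)), (8.0, np.float64(83.6), np.float64(6.3)), (8.05, np.float64(83.7), np.float64(6.8)), (8.1, np.float64(83.7), np.float64(6.6)), (8.15, np.float64(83.7), np.float64(5.8)), (8.2, np.float64(83.7), np.float64(5.9)), (8.25, np.float64(83.6), np.float64(6.1)), (8.3, np.float64(83.6), np.float64(7.1)), (8.35, np.float64(83.7), np.float64(7.0)), (8.4, np.float64(83.7), np.float64(5.9)), (8.45, np.float64(83.6), np.float64(5.5)), (8.5, np.float64(83.6), np.float64(6.5)), (8.55, np.float64(83.7), np.float64(6.0)), (8.6, np.float64(83.6), np.float64(6.4)), (8.65, np.float64(83.6), np.float64(6.6))]
t 8.65 tcp [0.4964 0.2168 0.0836] F [-3.   1.   6.6] q [0.27 0.01 1.94 0.   1.19 1.76] togo tool [0.513  0.0835 0.1741]
[[-0.996, -0.001, 0.085], [-0.085, 0.003, -0.996], [0.001, -1.0, -0.003]]
```

View pics/s9.png

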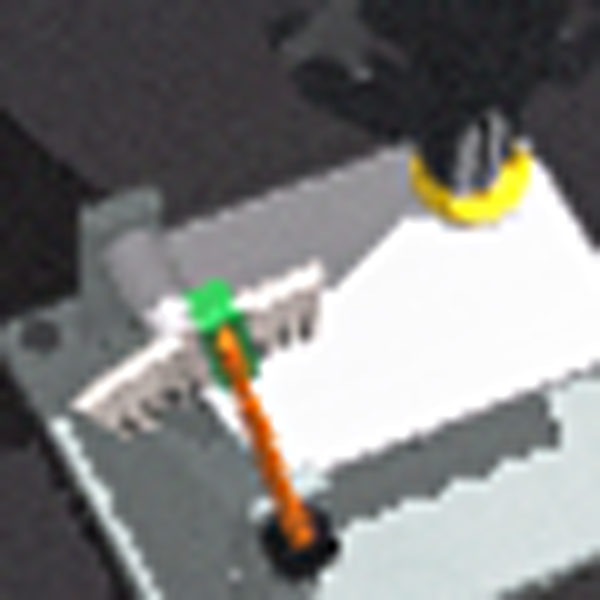

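>>> servo_tool(delta_pos=[[0, -0.01, 0], [0, -0.012, 0], [0, -0.015, 0], [0, -0.03, 0], [0, -0.05, 0]], dr=[[0, 0, 0], [0, 0, 0], [0, 0, 0], [0, 0, 0], [0, 0, 0]], grip=[0, 0, 0, 0, 0])

```text
t: 9.28
tool_pos: [0.4937, 0.2147, 0.2004]
tool_rot: [-0.104, 2.18, -2.185]
contact_force: [1.7, 0.1, 0.5]
opening: -0.0003
```

>>> servo_tool(delta_pos=[[0, -0.05, 0], [0, -0.03, 0]], dr=[[0, 0, 0], [0, 0, 0]], grip=[0, 0])

```text
t: 9.52
tool_pos: [0.4942, 0.2152, 0.2856]
tool_rot: [-0.101, 2.181, -2.182]
contact_force: [-0.1, -0.6, -0.4]
opening: 0.0001
```

```bash
python3 hold.py s10 240 160 2; python3 - <<'E'
from h import *
o,T,r=st()
r2=r*R.from_rotvec(np.radians([0,20.,0])); print(r2.as_matrix().round(3)); print("new tgt in r2",r2.inv().apply(np.array([.554,-.152,.27])-T))
E
```

```text
[(9.57, np.float64(290.1), np.float64(3.4)), (9.62, np.float64(287.8), np.float64(0.8))]
t 9.62 tcp [0.4956 0.2155 0.2878] F [1.2 1.  0.8] q [ 0.27 -0.17  1.76  0.    1.56  1.76] togo tool [0.5116 0.2888 0.1727]
[[-0.996, -0.002, 0.085], [-0.085, 0.0, -0.996], [0.002, -1.0, -0.0]]
[[-0.965 -0.002 -0.261]
 [ 0.261  0.    -0.965]
 [ 0.002 -1.     0.   ]]
new tgt in r2 [-0.15224264  0.01756912  0.33958162]
```

View pics/s10.png

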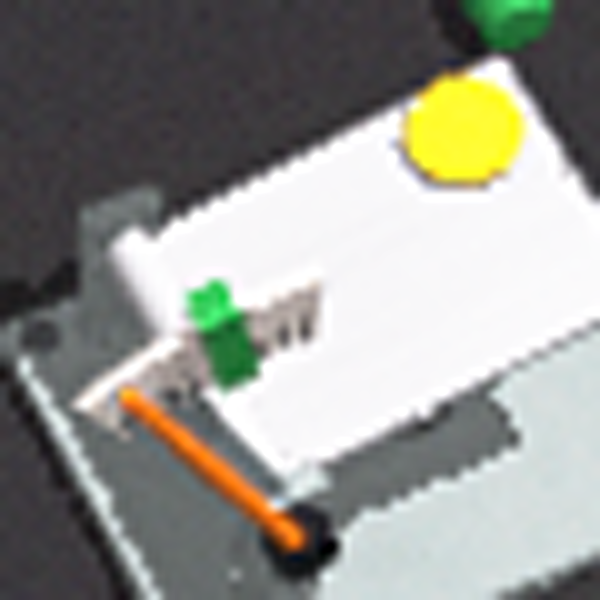

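>>> servo_tool(delta_pos=[[0, 0, 0], [0, 0, 0], [-0.025, 0, 0.057], [-0.025, 0, 0.057], [-0.025, 0, 0.057]], dr=[[0, 10, 0], [0, 10, 0], [0, 0, 0], [0, 0, 0], [0, 0, 0]], grip=[0, 0, 0, 0, 0])

```text
t: 10.25
tool_pos: [0.5189, 0.0307, 0.2819]
tool_rot: [-0.267, -2.075, 2.075]
contact_force: [0.8, 0.2, -0.9]
opening: 0.0001
```

>>> servo_tool(delta_pos=[[-0.025, 0, 0.057], [-0.025, 0, 0.057], [-0.025, 0, 0.045], [0, 0, 0]], dr=[[0, 0, 0], [0, 0, 0], [0, 0, 0], [0, 0, 0]], grip=[0, 0, 0, 0])

```text
t: 10.75
tool_pos: [0.5464, -0.1481, 0.275]
tool_rot: [-0.264, -2.072, 2.065]
contact_force: [0.5, 0.1, -0.2]
opening: 0.0
```

```bash
python3 - <<'E'
from h import *
togo([.554,-.152,.135])
C=Cam("wrist"); im=ctrl.get_image("wrist"); np.save("pics/w3.npy",im); np.savez("pics/w3c.npz",eye=C.eye,R=C.R,f=C.f,c=C.c)
cv2.imwrite("pics/w3.png",im[:,:,::-1])
E
```

```text
t 10.75 tcp [ 0.5464 -0.1481  0.275 ] F [ 0.5  0.1 -0.2] q [-0.4  -0.09  1.71 -0.    1.55  1.45] togo tool [-0.011   0.1398  0.0018]
[[-0.963, -0.017, -0.268], [0.268, 0.005, -0.963], [0.018, -1.0, -0.0]]
```

View pics/w3.png

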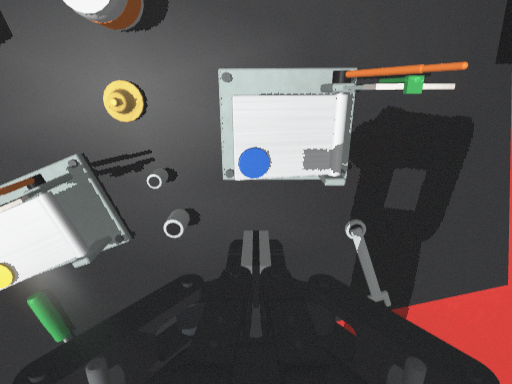

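```bash
python3 - <<'E'
from h import *
im=np.load("pics/w3.npy"); crop("w3b",im,330,45,150,70,5); crop("w3a",im,205,50,160,150,4)
h=cv2.cvtColor(im,cv2.COLOR_RGB2HSV); m=(h[:,:,0]>100)&(h[:,:,0]<125)&(h[:,:,1]>150)&(h[:,:,2]>100); ys,xs=np.nonzero(m); k=(abs(xs-254)<25)&(abs(ys-162)<25); print(xs[k].mean(),ys[k].mean(),k.sum(),xs[k].min(),xs[k].max(),ys[k].min(),ys[k].max())
im=ctrl.get_image("scene"); crop("s11",im,90,205,70,65,10)
E
```

```text
253.5149359886202 162.42247510668562 703 239 268 148 177
```

View pics/w3b.png

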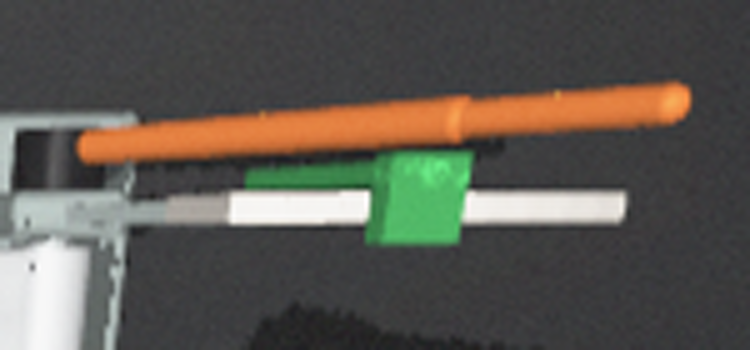

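View pics/w3a.png

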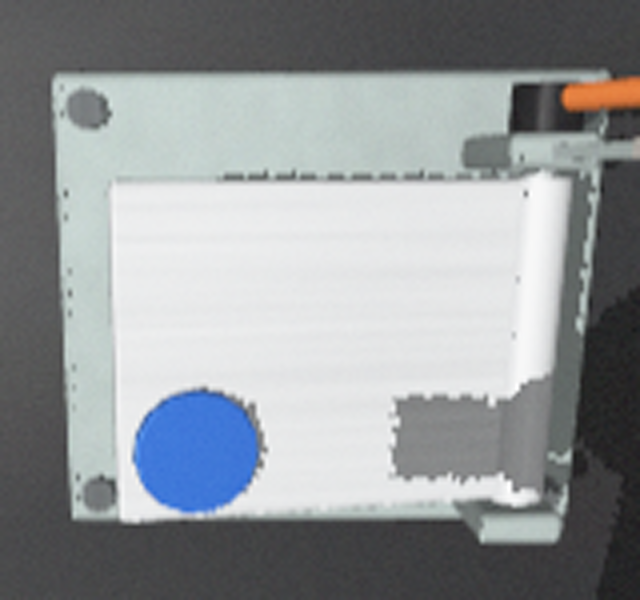

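View pics/s11.png

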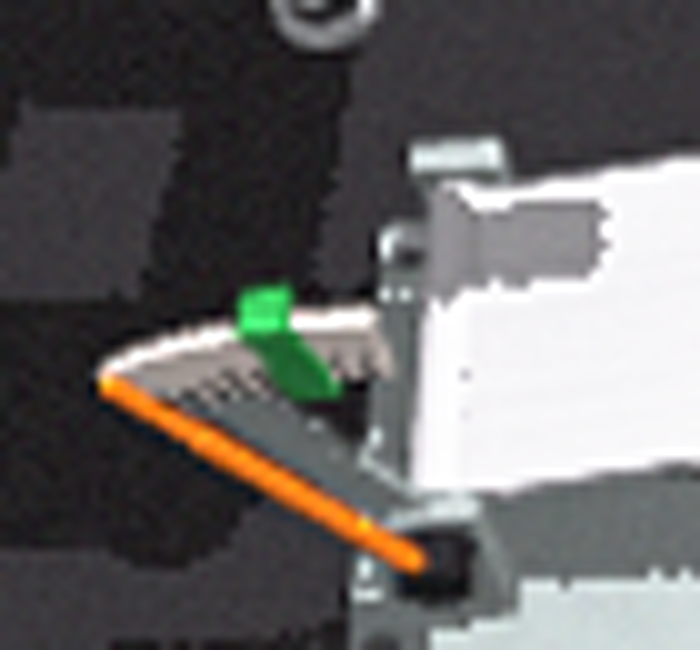

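```bash
cat > f3.py <<'E'
from fitw import *
W=CC("pics/w3c.npz"); S=Cam("scene"); T=Cam("top")
sc=lambda x,y:np.array([90+x/10,205+y/10]); b=lambda x,y:np.array([330+x/5,45+y/5]); a4=lambda x,y:np.array([205+x/4,50+y/4])
s=[(B(-1,1),(190,224)),(B(1,-1),(124.7,275)),(B(1,1),(190.4,271)),(pad,(170.1,224.3)),(tip(0,.064,.131),sc(100,380))]
t=[(B(1,1),(324.5,165)),(B(-1,1),(313,206.2)),(B(-1,-1),(363.75,220)),(pad,(332,193))]
w=[(B(1,1),a4(53,74)),(B(1,-1),a4(608,72)),(B(-1,1),a4(72,520)),(pad,(253.5,162.4)),(tip(0,.064,.131),b(690,101))]
p=fit([S,T,W],[s,t,w],[.57,-.2,-.27],[(.7,1),(.7,1),(1,4)])
P=p[:3];np.save("pn.npy",P); oS=p[3:5];oW=p[7:9]; print("pad",toW(P,pad))
def g(v):
    a,ro,ri,x=v
    return np.concatenate([S.proj(toW(P,[tip(a,x,ro),tip(a,x,ri)]))+oS-[sc(270,334),sc(316,393)],(W.proj(toW(P,[tip(a,x,ro)]))+oW-[b(425,152)])*.5]).ravel()
r=least_squares(g,[.25,.13,.11,.057],x_scale=[.1,.01,.01,.01]); print(r.x.round(4),r.fun.round(2))
for ro in (.12,.125,.13,.135): 
    r=least_squares(lambda v:g([v[0],ro,v[1],.057]),[.25,.11],x_scale=[.1,.01]);print(ro,r.x.round(4),r.fun.round(2),r.cost)
# predicted needle overlay in s11 crop coords for tilts
for a in (.15,.2,.25,.3,.35): print(a,[((S.proj(toW(P,tip(a,x,rr)))[0]+oS-[90,205])*10).round(0).tolist() for x,rr in ((.064,.131),(.064,.1),(.056,.122),(.056,.1))])
E
python3 f3.py
```

```text
[ 0.5703 -0.197  -0.2697  0.4361  1.1837  0.514   0.8499 -0.0756  0.967 ]
[[0.8, -0.7], [-0.7, 0.0], [0.1, -0.3], [-0.9, -0.1], [0.5, 0.2], [0.4, 1.2], [-0.8, -0.7], [-0.9, -0.7], [0.0, 0.8], [1.3, 0.0], [0.5, 0.8], [-1.5, -0.9], [1.6, -0.6], [-1.5, 0.5], [1.9, 0.9], [-0.5, 0.1], [-0.0, 0.2]]
pad [[ 0.55232958 -0.14949474  0.0916676 ]]
[0.3209 0.1264 0.0933 0.057 ] [-0.24 -0.19 -0.06  0.05 -0.16 -0.08]
0.12 [0.2924 0.0908] [-0.65  1.18 -0.72  0.61 -0.89  0.18] 1.7721567796714217
0.125 [0.3149 0.0928] [-0.34  0.1  -0.2   0.16 -0.31 -0.01] 0.1445693209922201
0.13 [0.3361 0.0945] [ 0.01 -0.99  0.33 -0.25  0.23 -0.22] 0.62168023439528
0.135 [0.3561 0.096 ] [ 0.39 -2.07  0.88 -0.61  0.74 -0.43] 3.159954263493494
0.15 [[172.0, 363.0], [239.0, 417.0], [195.0, 350.0], [242.0, 388.0]]
0.2 [[196.0, 358.0], [257.0, 413.0], [217.0, 346.0], [260.0, 385.0]]
0.25 [[221.0, 354.0], [276.0, 410.0], [241.0, 342.0], [279.0, 381.0]]
0.3 [[247.0, 350.0], [295.0, 407.0], [264.0, 338.0], [298.0, 379.0]]
0.35 [[274.0, 347.0], [315.0, 405.0], [289.0, 335.0], [318.0, 376.0]]
```

```bash
python3 -c "
from h import *
togo([.5525,-.150,.135])"
```

```text
t 10.85 tcp [ 0.5462 -0.1453  0.2752] F [ 0.8 -0.6 -1.1] q [-0.39 -0.09  1.71 -0.    1.55  1.45] togo tool [-0.0099  0.1401  0.003 ]
[[-0.964, -0.017, -0.265], [0.265, 0.006, -0.964], [0.018, -1.0, -0.001]]
```

>>> servo_tool(delta_pos=[[-0.009, 0.045, 0.003], [0, 0.045, 0], [0, 0.035, 0]], dr=[[0, 0, 1], [0, 0, 0], [0, 0, 0]], grip=[0, 0, 0])

```text
t: 11.22
tool_pos: [0.5557, -0.1461, 0.151]
tool_rot: [-0.283, -2.086, 2.084]
contact_force: [0.1, -1.2, -0.1]
opening: -0.0003
```

```bash
python3 -c "
from h import *
togo([.5525,-.150,.112])"
```

```text
t 11.22 tcp [ 0.5557 -0.1461  0.151 ] F [ 0.1 -1.2 -0.1] q [-0.39  0.01  1.82  0.    1.31  1.44] togo tool [0.0024 0.039  0.0047]
[[-0.966, 0.008, -0.259], [0.259, -0.0, -0.966], [-0.008, -1.0, -0.002]]
```

>>> servo_tool(delta_pos=[[0.002, 0.012, 0.004]], dr=[[0, 0, -0.4]], grip=[0])

```text
t: 11.35
tool_pos: [0.551, -0.1469, 0.136]
tool_rot: [-0.267, -2.085, 2.078]
contact_force: [0.8, -0.3, 0.3]
opening: 0.0001
```

>>> servo_tool(delta_pos=[[0, 0.01, 0]], dr=[[0, 0, 0]], grip=[0])

```text
t: 11.48
tool_pos: [0.5512, -0.1462, 0.1262]
tool_rot: [-0.267, -2.086, 2.079]
contact_force: [0.3, -0.1, 0.1]
opening: 0.0
```

```bash
python3 -c "
from h import *
togo([.5525,-.150,.112])
cv2.imwrite('pics/w4.png',ctrl.get_image('wrist')[:,:,::-1])"
```

```text
t 11.47 tcp [ 0.5512 -0.1462  0.1262] F [ 0.3 -0.1  0.1] q [-0.39  0.03  1.84  0.    1.27  1.44] togo tool [-0.0023  0.0142  0.0034]
[[-0.967, -0.003, -0.255], [0.255, 0.004, -0.967], [0.004, -1.0, -0.003]]
```

View pics/w4.png

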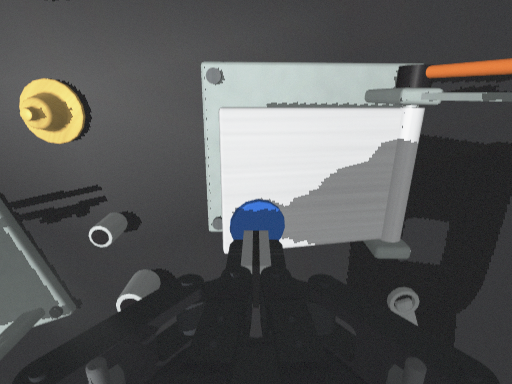

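>>> servo_tool(delta_pos=[[-0.002, 0.01, 0.001]], dr=[[0, 0, 0]], grip=[0])

```text
t: 11.65
tool_pos: [0.5533, -0.1474, 0.1162]
tool_rot: [-0.268, -2.086, 2.08]
contact_force: [1.3, 0.4, -0.4]
opening: 0.0001
```

>>> servo_tool(delta_pos=[[0, 0.007, 0]], dr=[[0, 0, 0]], grip=[0])

```text
t: 11.78
tool_pos: [0.5537, -0.1476, 0.1094]
tool_rot: [-0.269, -2.087, 2.08]
contact_force: [-1.0, 0.4, 0.1]
opening: 0.0001
```

>>> servo_tool(delta_pos=[[0, 0.006, 0]], dr=[[0, 0, 0]], grip=[0])

```text
t: 11.9
tool_pos: [0.5545, -0.1475, 0.1042]
tool_rot: [-0.271, -2.088, 2.08]
contact_force: [-0.7, 1.5, 5.3]
opening: 0.0002
```

>>> servo_tool(delta_pos=[[0, 0.007, 0]], dr=[[0, 0, 0]], grip=[0])

```text
t: 12.02
tool_pos: [0.5553, -0.1473, 0.0982]
tool_rot: [-0.273, -2.089, 2.08]
contact_force: [-1.7, 4.5, 5.5]
opening: 0.0001
```

>>> servo_tool(delta_pos=[[0, 0.006, 0]], dr=[[0, 0, 0]], grip=[0])

```text
t: 12.15
tool_pos: [0.5558, -0.1469, 0.0932]
tool_rot: [-0.273, -2.091, 2.079]
contact_force: [-2.7, 2.9, 7.0]
opening: -0.0
```

```bash
python3 hold.py s12 95 205 1
```

```text
[(12.2, np.float64(92.6), np.float64(6.1))]
t 12.2 tcp [ 0.5558 -0.1468  0.0926] F [-0.3  2.9  6.1] q [-0.39  0.08  1.85  0.01  1.21  1.44] togo tool [0.575  0.0915 0.0006]
[[-0.967, 0.003, -0.255], [0.255, 0.005, -0.967], [-0.002, -1.0, -0.006]]
```

View pics/s12.png

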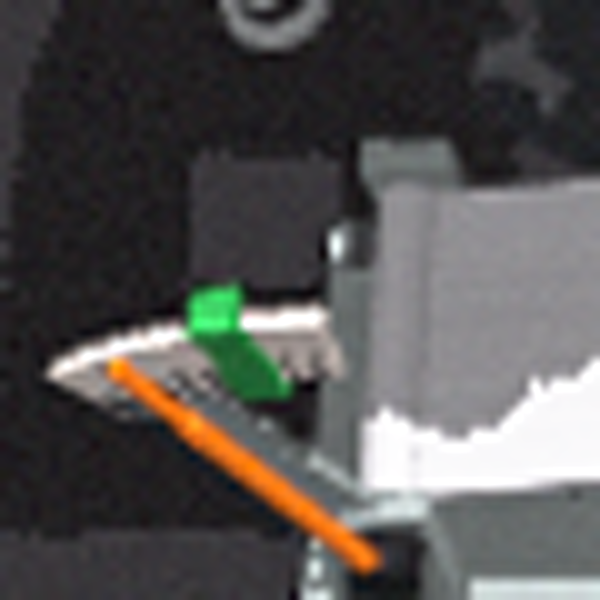

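>>> servo_tool(delta_pos=[[0.001, 0.006, 0]], dr=[[0, 0, 0]], grip=[0])

```text
t: 12.32
tool_pos: [0.556, -0.1463, 0.0883]
tool_rot: [-0.276, -2.093, 2.079]
contact_force: [0.1, 3.0, 8.2]
opening: 0.0001
```

>>> servo_tool(delta_pos=[[0.001, 0.006, 0]], dr=[[0, 0, 0]], grip=[0])

```text
t: 12.45
tool_pos: [0.5562, -0.146, 0.084]
tool_rot: [-0.279, -2.094, 2.079]
contact_force: [-3.9, 2.2, 9.7]
opening: 0.0003
```

```bash
python3 hold.py s13 95 205 1
```

```text
[(12.5, np.float64(83.5), np.float64(9.4))]
t 12.5 tcp [ 0.5561 -0.146   0.0835] F [-1.6  3.2  9.4] q [-0.39  0.09  1.86  0.01  1.19  1.44] togo tool [0.5755 0.0799 0.0017]
[[-0.967, 0.008, -0.256], [0.256, 0.006, -0.967], [-0.006, -1.0, -0.008]]
```

View pics/s13.png

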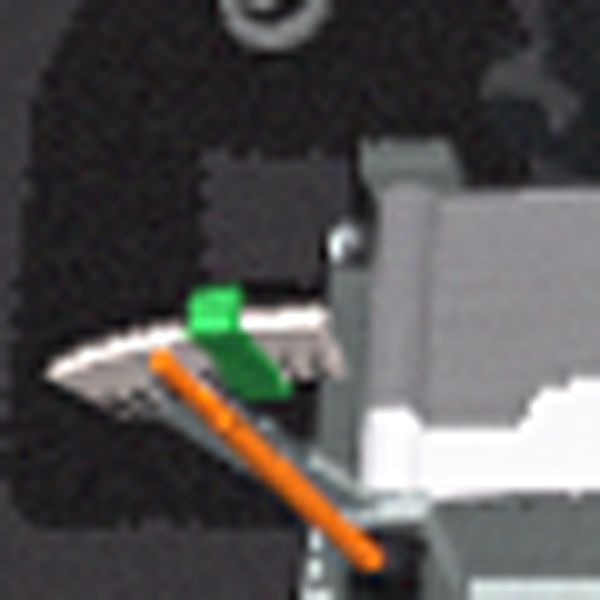

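>>> servo_tool(delta_pos=[[0.001, 0.006, 0]], dr=[[0, 0, -0.4]], grip=[0])

```text
t: 12.62
tool_pos: [0.5563, -0.1458, 0.0798]
tool_rot: [-0.273, -2.093, 2.076]
contact_force: [-2.9, 2.8, 11.1]
opening: 0.0002
```

>>> servo_tool(delta_pos=[[0.001, 0.004, 0]], dr=[[0, 0, 0]], grip=[0])

```text
t: 12.75
tool_pos: [0.5564, -0.1457, 0.0778]
tool_rot: [-0.275, -2.094, 2.077]
contact_force: [-4.3, 2.9, 11.1]
opening: 0.0
```

```bash
python3 hold.py s14 95 205 2
```

```text
[(12.8, np.float64(77.7), np.float64(10.2)), (12.85, np.float64(77.8), np.float64(9.7))]
t 12.85 tcp [ 0.5563 -0.1457  0.0778] F [-3.2  1.9  9.7] q [-0.39  0.1   1.86  0.01  1.18  1.44] togo tool [0.5753 0.0761 0.002 ]
[[-0.967, 0.005, -0.256], [0.256, 0.007, -0.967], [-0.003, -1.0, -0.008]]
```

View pics/s14.png

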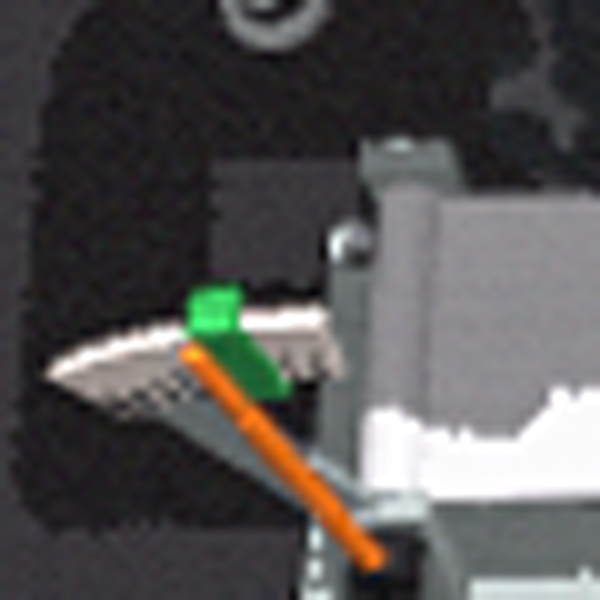

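>>> servo_tool(delta_pos=[[0.001, 0.004, 0]], dr=[[0, 0, 0]], grip=[0])

```text
t: 12.98
tool_pos: [0.5564, -0.1457, 0.0761]
tool_rot: [-0.277, -2.094, 2.078]
contact_force: [-4.6, 2.4, 10.6]
opening: 0.0001
```

```bash
python3 hold.py s15 95 205 3
```

```text
[(13.03, np.float64(75.9), np.float64(11.1)), (13.07, np.float64(76.0), np.float64(11.5)), (13.12, np.float64(76.0), np.float64(9.9))]
t 13.12 tcp [ 0.5563 -0.1457  0.076 ] F [-4.3  2.8  9.9] q [-0.39  0.1   1.86  0.01  1.18  1.44] togo tool [0.5754 0.0735 0.002 ]
[[-0.967, 0.006, -0.256], [0.256, 0.007, -0.967], [-0.004, -1.0, -0.008]]
```

View pics/s15.png

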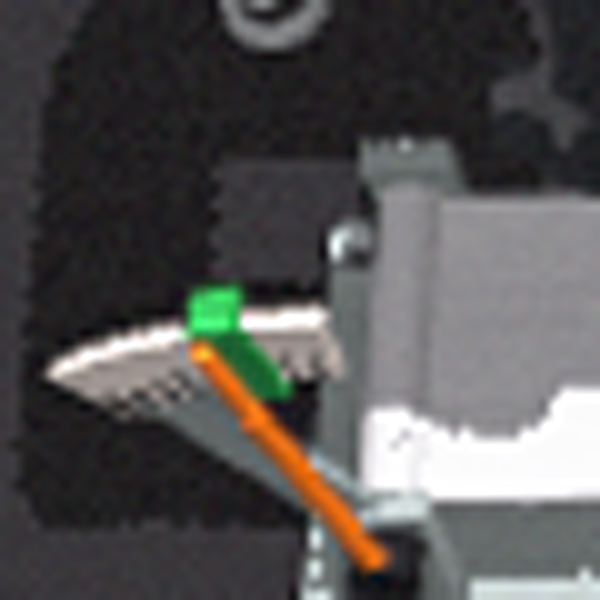

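```bash
python3 hold.py s16 95 205 28 | sed 's/np.float64//g'
```

```text
[(13.18, (76.1), (10.8)), (13.22, (76.1), (12.0)), (13.28, (76.1), (11.1)), (13.32, (76.1), (10.9)), (13.38, (76.1), (10.8)), (13.43, (76.1), (10.5)), (13.47, (76.1), (10.2)), (13.53, (76.1), (10.7)), (13.57, (76.1), (10.5)), (13.62, (76.1), (10.6)), (13.68, (76.1), (10.4)), (13.72, (76.1), (10.8)), (13.78, (76.1), (10.4)), (13.82, (76.1), (11.1)), (13.88, (76.1), (10.7)), (13.93, (76.1), (10.5)), (13.97, (76.1), (12.0)), (14.03, (76.1), (11.9)), (14.07, (76.1), (10.2)), (14.12, (76.1), (11.0)), (14.18, (76.1), (10.7)), (14.22, (76.1), (9.9)), (14.28, (76.1), (11.4)), (14.32, (76.2), (10.6)), (14.38, (76.1), (11.2)), (14.43, (76.1), (11.9)), (14.47, (76.1), (10.7)), (14.53, (76.1), (10.6))]
t 14.53 tcp [ 0.5564 -0.1457  0.0761] F [-3.5  3.1 10.6] q [-0.39  0.1   1.86  0.01  1.18  1.44] togo tool [0.5755 0.0735 0.002 ]
[[-0.967, 0.006, -0.256], [0.256, 0.007, -0.967], [-0.004, -1.0, -0.008]]
```

View pics/s16.png

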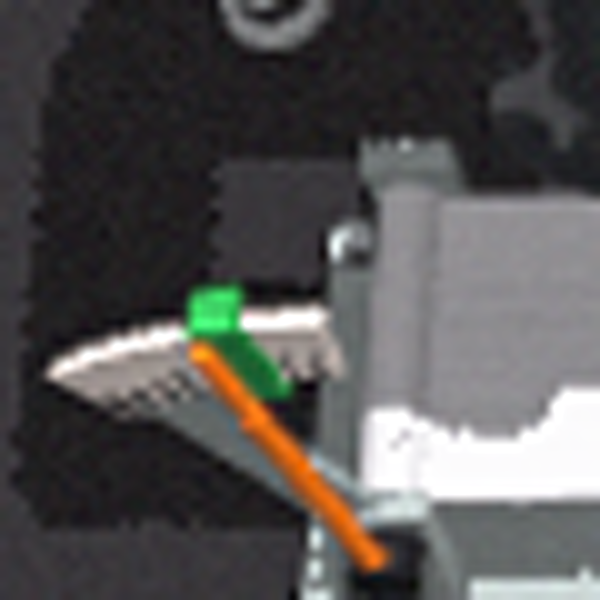

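>>> servo_tool(delta_pos=[[0, -0.01, 0], [0, -0.012, 0], [0, -0.015, 0], [0, -0.03, 0], [0, -0.05, 0]], dr=[[0, 0, 0], [0, 0, 0], [0, 0, 0], [0, 0, 0], [0, 0, 0]], grip=[0, 0, 0, 0, 0])

```text
t: 15.15
tool_pos: [0.5538, -0.1468, 0.1942]
tool_rot: [-0.27, -2.09, 2.075]
contact_force: [0.8, 0.1, -0.5]
opening: 0.0001
```

>>> servo_tool(delta_pos=[[0, -0.05, 0], [0, -0.03, 0], [0, 0, 0]], dr=[[0, 0, 0], [0, 0, 0], [0, 0, 0]], grip=[0, 0, 0])

```text
t: 15.52
tool_pos: [0.5554, -0.1474, 0.2816]
tool_rot: [-0.279, -2.094, 2.08]
contact_force: [-0.4, -0.6, 0.2]
opening: -0.0
```

```bash
python3 hold.py s17 95 205 2; python3 - <<'E'
from h import *
cv2.imwrite("pics/fin.png",ctrl.get_image("scene")[:,:,::-1])
E
cat >> f2.py <<'E'
for a in (0,.2,.22,.24,.26,.28,.3): print(a,[((S.proj(toW(P,tip(a,x,rr)))[0]+oS-[240,160])*10).round(0).tolist() for x,rr in ((.064,.131),(.064,.1),(.056,.122),(.056,.1))])
E
python3 f2.py
```

```text
[(15.57, np.float64(279.5), np.float64(-0.4)), (15.62, np.float64(277.5), np.float64(-0.4))]
t 15.62 tcp [ 0.554  -0.1468  0.2775] F [-0.3  0.7 -0.4] q [-0.39 -0.09  1.7   0.01  1.53  1.44] togo tool [0.5731 0.2775 0.0021]
[[-0.967, 0.002, -0.256], [0.256, 0.008, -0.967], [-0.0, -1.0, -0.008]]
[0.5299 0.177  0.0997 0.3437 1.3227 0.5465 0.4543 0.6186 0.0456]
[[-0.9, -1.6], [0.0, 0.2], [0.8, 0.3], [-0.7, 0.1], [0.5, 0.2], [0.3, 1.3], [-0.7, 0.1], [-0.6, 0.2], [0.1, -0.1], [0.8, -0.6], [0.5, 0.5], [-1.4, -0.9], [1.5, -0.6], [-1.4, 0.8], [1.5, 0.5], [-0.1, 0.2], [0.2, 0.0]]
pad [[0.49594524 0.21486519 0.0916676 ]]
[0.2357 0.1241 0.094  0.057 ] [-0.2  -0.04  0.12 -0.04 -0.04 -0.05]
0.125 [0.2398 0.0939] [-0.08 -0.29  0.26 -0.09  0.17 -0.09] 0.1010801208194162
0.13 [0.2618 0.093 ] [ 0.58 -1.69  0.99 -0.29  1.2  -0.21] 2.8746525689569435
0.135 [0.2836 0.0919] [ 1.31 -3.12  1.71 -0.42  2.14 -0.34] 9.628543252963354
0 [[127.0, 394.0], [172.0, 433.0], [127.0, 382.0], [159.0, 410.0]]
0.2 [[212.0, 342.0], [236.0, 394.0], [206.0, 334.0], [223.0, 371.0]]
0.22 [[221.0, 337.0], [242.0, 390.0], [214.0, 330.0], [229.0, 368.0]]
0.24 [[230.0, 332.0], [249.0, 387.0], [222.0, 325.0], [236.0, 364.0]]
0.26 [[239.0, 328.0], [256.0, 384.0], [231.0, 321.0], [243.0, 361.0]]
0.28 [[248.0, 323.0], [262.0, 380.0], [239.0, 317.0], [249.0, 357.0]]
0.3 [[257.0, 319.0], [269.0, 377.0], [247.0, 313.0], [256.0, 354.0]]
```

View pics/fin.png

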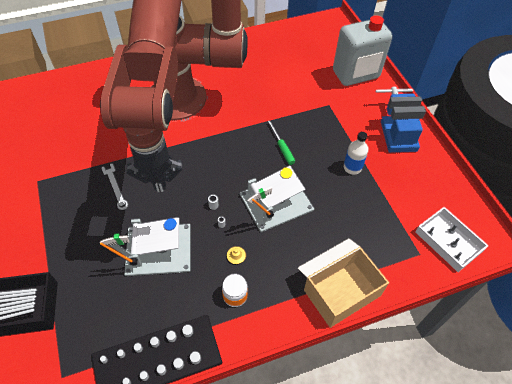

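View pics/s17.png

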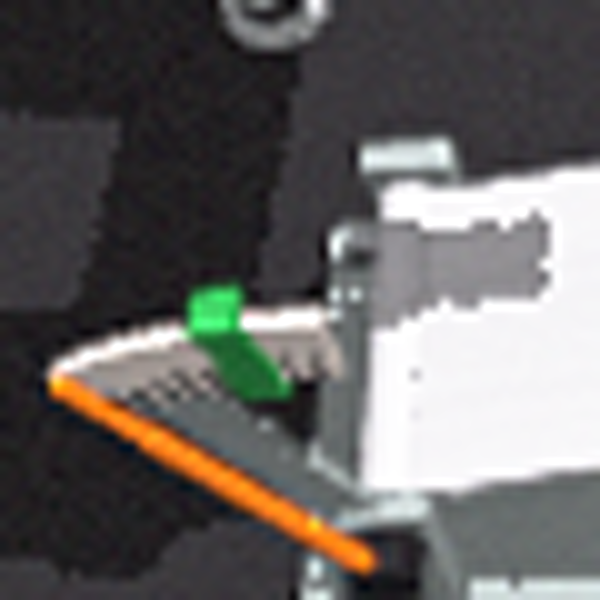

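```bash
python3 -c "
from station import ctrl
print(ctrl.finish_job())"
```

```text
the job is handed in; nothing more can be done
None
```

I pressed the yellow pad first, then the blue one, with the closed bare fingertips. Each pointer was held on its green band for about 1.5 s, then the plate was let spring back. The job was handed in at about 15.7 s.

| Checker | Plate tilt held (rad) | Band estimate (rad) | Pressing force |
|---|---|---|---|
| Yellow (used spring) | about 0.24 | about 0.24 | about 6.5 N |
| Blue (new spring) | about 0.305 | about 0.315 | about 10.7 N |

- **Last pictures:** both pointers are back at rest, the green bands look unmoved, the other objects are in place, and the gripper stands clear at a TCP height of about 0.28 m.
- **First yellow hold:** the arm drifted up about 3 mm, to roughly 0.21 rad. I pressed down again without going past the band and did the steady hold after that.
- **Uncertainty:** the band positions vary by about 0.02 rad depending on the assumed radius of the green clamp. Both holds stay inside the ±0.05 rad band even so. The needle's end also looked longer than the stated 122 mm (about 131 mm), so I used the seen value.

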